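Push a roller sleeve home in a V-groove length gauge

TASK

Take the spare white roller sleeve from its cradle, lay it in the open V-groove of the length gauge, and push it along the groove into the hood until it is fully home against the end stop hidden inside. The stop pin is sprung and first gives a few millimetres; go on until it is solid, keep pressing it steadily with about 10 N for half a second, never with more than 15 N on the stop, then leave the sleeve lying there. Do not disturb the other things on the table.

Things in the scene. Friction and masses are not known exactly. Their poses are not given: they have to be found in the camera images.
- roller: spare roller sleeve: plain white solid cylinder, 30 mm diameter, 90 mm long, 0.36 to 0.59 kg, dark discs on its flat end faces. Origin at its centre, x along its axis (both ends are alike, either may go first). It starts lying in the cradle.
- cradle: small fixed grey plastic V-rest, 56 mm long (72 mm with its feet) and 46 mm wide, its groove along its x; top edges 21 mm above the table. The sleeve rests in it centred, its axis 29 mm above the table and parallel to the cradle's x, 17 mm of it free beyond each end of the V.
- gauge: steel V-block 205 mm long (x), 56 mm wide, four feet 86 mm over, 10 mm high. Origin: centre of its underside. 90 degree groove along x above y = 0, edges 23 mm above the table and 26 mm apart; open above from x = -102 to +37 mm, then under the hood to x = +102 mm. A sleeve lying in it has its axis 31 mm above the table; it is pushed towards +x, sliding needs 0.8 to 2 N, more if it is pressed down.
- hood: grey hood on the far end of the gauge, 65 mm long, 56 mm wide, top 56 mm above the table, closed at the back, 4 mm clear round the sleeve. It holds the end stop. Origin in the middle of its mouth, on the axis of a sleeve lying in the groove; x points into the hood along the groove.
- mouth (a point): the middle of the hood's mouth. Inside is the end stop, a 14 mm steel pin facing the mouth, set anew each time: its free face lies anywhere from 8 to 44 mm inside the mouth, which no listed pose tells. It gives way 4 mm against a weak spring (0.2 to 0.5 N) and is then solid. Above 16 N it is damaged.
- caliper: steel caliper lying on the table, 200 x 62 x 10 mm: bystander
- shaft_collar: small steel shaft collar lying flat, 29 mm across, 12 mm high: bystander
- marker: black marker pen lying on the table, 135 mm long, 14 mm high: bystander
- bearing: small ball bearing lying flat, 22 mm across, 8 mm high: bystander
Things that resemble listed ones, but are neither listed nor needed, are in the scene too. Of the things shaped like the roller, the white one is meant.

How it is judged:
By the outcome, as a careful person would: the job done as asked, in the order asked, and still so for the second after the job is handed in, with the robot touching nothing.
It also fails if it takes over 61 s, if anything falls off the work surface, if the arm or the gripper's body presses on something with over 40 N, if the wrist force passes 120 N, or if a joint passes its speed limit or range.

ROBOT

A 6-joint arm with a two-finger parallel gripper is mounted at the origin on a cart in front of the work surface, level with it; the furniture and walls round the work are solid. World frame = base frame: x ahead of the robot, y to its left, z up, the work surface at z = 0. Lengths are in m, angles in rad, forces in N, time in s.
With the tool pointing down it reaches from about 0.35 to 0.925 m from the base axis. Payload 6.4 kg.
Tool frame: the origin (TCP) lies at the very end of the fingers, on their centre line; the grasp point (between the pads) lies 19 mm behind it; x points along the fingers, z is the direction in which the jaws open and shut, and the axes are right-handed (so a half turn about x gives the same grasp; the last joint's range is limited). The gripper opens to 94 mm and grips with 3 to 60 N. Pads are 16 mm wide; open, the fingers measure 119 mm over their backs; the gripper's body (75 mm by 177 mm) begins 78 mm behind the grasp point.
Start: joints at [0.968, 0.245, 1.558, -0, 1.339, -0.174], TCP at [0.27, 0.591, 0.178] pointing down, gripper open.
Joint ranges: [-3.13, 3.13], [-1.02, 2.26], [0.13, 2.54], [-0.95, 4.09], [0.21, 2.88], [-2.74, 2.74]. Speed limits (rad/s): [2.57, 2.57, 3.14, 3.14, 3.14, 3.14].

INTERFACE

Orientations are given as a unit quaternion [w, x, y, z].
In Python, from rig import bot gives the robot as it stands. The module is installed in compiled form; this text tells all that it offers.
- The arm moves only by the tool move_arm, never from a script. Its argument "rows" is a list of rows, each a list of 5 numbers: the shift along the tool's x, y, z in mm, then the turn about the tool's x in rad, then the opening in per cent of the stroke, from 0 (shut) to 100 (fully open). In form: [[tx, ty, tz, spin, jaw], ...]. A call has exactly 10 rows; each row shifts and turns the commanded pose from where the row before left it, along the tool's axes as they then stand; what a row does not reach is not made up. A row lasts 1/10 s, in which the tool goes at most 50 mm and 8.59 degrees, less where a joint would pass 70% of its speed; a pose out of reach is approached as far as the arm can. A call is refused whole if a number of a shift passes 50 or a number of a turn 0.15, either way. A call with a gripper value outside its range is refused whole. The fingers move at their own pace and stop on an object; "grip_force" is the grip in N (left out, the last holds). Time passes only in rows, so rows that do not move let the fingers close, or fill a call up. It gives the time, the measured TCP pose, the force and the opening at its end, in the units of the state.
- bot.read_state(): the state, without advancing time (a new reading comes with each control period).
- bot.snapshot(name): name is "side" or "top"; returns (picture, depth): 384x512x3 uint8, red, green, blue; 384x512 float32, m along the optical axis (not along the pixel's ray), 0 where there is no reading.
- bot.camera_model(name): a dict with "K" (3x3 intrinsics, pixels), "k1" (the pictures are not rectified: a ray, as slopes to the right and down, at radius r is drawn at 1 + k1 r^2 times it, then the intrinsics apply), "T" (4x4, takes a point from camera to world coordinates). Camera axes: x right, y down, z forward; pixel columns grow to the right and rows downward; lengths in m; the calibration is good to about 2 mm. A picture is of the moment at which its call begins. camera_model takes no time and is no camera call.
- bot.sign_off(): hands the job in, once; it reports no verdict.
The state is a dict: "clock": time; "joint_pos": joint angles; "joint_vel": joint speeds; "joint_torque": joint torques, N m; "ee_pos": TCP position; "ee_rot": TCP orientation; "wrist_force": force on the tool from outside, world axes, zero at the start; "moment": the same for the moment, N m; "opening": finger opening in m.
Only numpy, scipy, OpenCV 4.12 (cv2) and the standard library are available. Lean on these libraries where they do the work, as an engineer would, in place of code of your own. Each camera call takes 0.05 s, during which the arm holds its last target.

## Working session

There is one attempt and no reset: what is moved stays moved. The work goes in short steps, Python scripts to look and compute and a tool call to move; the robot and the scene stay as the last step left them, time stands still between calls to the robot, and variables do not carry over. Pictures are saved under pics/ and viewed, and the job is handed in when it is done.

Besides the shell and the picture viewer there is one more tool, called after "Call:" as a command line: name --pt "numbers of a row" for each row, then --argument value for the rest. move_arm: Moves the arm, as the interface text tells. Its arguments: {"type":"object","properties":{"rows":{"type":"array","items":{"type":"array","items":{"type":"number"}}},"grip_force":{"type":"number"}},"required":["rows"]}

```bash
mkdir -p pics; python3 - <<'E'
from rig import bot
import cv2,numpy as np,json
np.set_printoptions(precision=4,suppress=True)
for n in ("top","side"):
    p,d=bot.snapshot(n); np.savez(f"pics/{n}0.npz",p=p,d=d)
    cv2.imwrite(f"pics/{n}0.png",p[:,:,::-1])
    m=bot.camera_model(n); print(n,m["K"],m["k1"],m["T"])
print(bot.read_state())
E
```

```text
top [[492.1792   0.     252.8686]
 [  0.     492.1792 189.4824]
 [  0.       0.       1.    ]] -0.19341087615766916 [[-0.0228 -0.9923  0.122   0.3997]
 [-0.9995  0.0251  0.0181 -0.3148]
 [-0.021  -0.1215 -0.9924  1.0877]
 [ 0.      0.      0.      1.    ]]
side [[399.9052   0.     258.0406]
 [  0.     399.9052 196.4233]
 [  0.       0.       1.    ]] -0.11926595126295005 [[ 0.9389 -0.2199  0.2646  0.3071]
 [-0.3439 -0.5767  0.7411 -0.9346]
 [-0.0104 -0.7868 -0.6171  0.5702]
 [ 0.      0.      0.      1.    ]]
{'clock': 0.1, 'joint_pos': array([ 0.9679,  0.2457,  1.5589, -0.    ,  1.3387, -0.1741]), 'joint_vel': array([ 0.0002, -0.0005, -0.0039,  0.0004, -0.0009,  0.    ]), 'joint_torque': array([ -0.0001, -41.6914, -31.5527,   0.0687,   0.031 ,  -0.0001]), 'ee_pos': array([0.2699, 0.5907, 0.1775]), 'ee_rot': array([ 0.5944, -0.3824,  0.5955,  0.3819]), 'wrist_force': array([ 0.0062, -0.2007,  0.2703]), 'moment': array([ 0.0102,  0.0167, -0.0503]), 'opening': 0.09372205259613545}
```

View pics/top0.png

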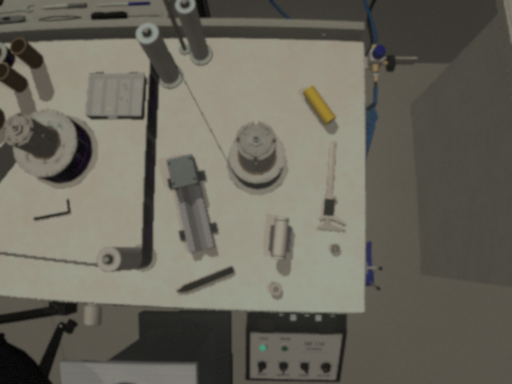

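View pics/side0.png

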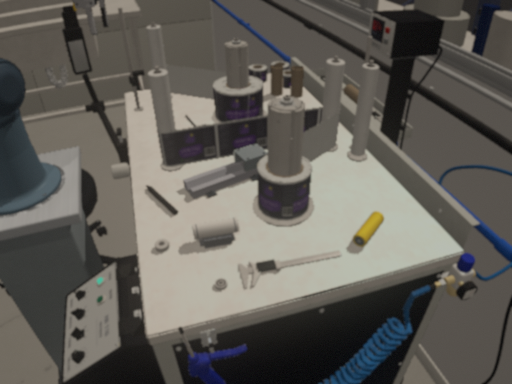

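```bash
cat > h.py <<'E'
import numpy as np,cv2
from rig import bot
np.set_printoptions(precision=4,suppress=True)
def ray(n,uv):
    m=bot.camera_model(n);K=m["K"];k=m["k1"];T=np.array(m["T"])
    uv=np.atleast_2d(np.asarray(uv,float)).reshape(-1,1,2)
    q=cv2.undistortPoints(uv,np.array(K),np.array([k,0,0,0,0.])).reshape(-1,2)
    return T[:3,3],q,T
def plane(n,uv,z):
    o,q,T=ray(n,uv); d=np.c_[q,np.ones(len(q))]@T[:3,:3].T
    return o+d*((z-o[2])/d[:,2])[:,None]
def pts(n,uv,dep):
    o,q,T=ray(n,uv); return o+(np.c_[q,np.ones(len(q))]*np.asarray(dep)[:,None])@T[:3,:3].T
def proj(n,P):
    m=bot.camera_model(n);T=np.array(m["T"]);c=(np.atleast_2d(P)-T[:3,3])@T[:3,:3]
    q=c[:,:2]/c[:,2:];q=q*(1+m["k1"]*(q**2).sum(1,keepdims=True));K=np.array(m["K"])
    return q*[K[0,0],K[1,1]]+K[:2,2]
def cloud(n,p,d):
    v,u=np.mgrid[:384,:512]; P=pts(n,np.c_[u.ravel(),v.ravel()],d.ravel()).reshape(384,512,3); P[d==0]=np.nan; return P
E
python3 - <<'E'
from h import *
for n,(x0,y0,x1,y1) in (("top",(140,120,360,310)),("side",(110,110,330,300))):
    z=np.load(f"pics/{n}0.npz");p=z["p"]
    c=cv2.resize(p[y0:y1,x0:x1],None,fx=3.5,fy=3.1,interpolation=cv2.INTER_CUBIC) if 0 else cv2.resize(p[y0:y1,x0:x1],None,fx=3,fy=3,interpolation=cv2.INTER_CUBIC)
    cv2.imwrite(f"pics/{n}0z.png",c[:,:,::-1])
    P=cloud(n,p,z["d"]); print(n,np.nanpercentile(P[...,2],[5,50,95]), (z["d"]==0).mean())
    H=P[...,2].copy(); H[np.isnan(H)]=0
    c=cv2.applyColorMap(np.clip(H/0.08*255,0,255).astype(np.uint8)[y0:y1,x0:x1],cv2.COLORMAP_JET)
    cv2.imwrite(f"pics/{n}0h.png",cv2.resize(c,None,fx=3,fy=3,interpolation=0))
P=cloud("top",None,np.load("pics/top0.npz")["d"])
for uv in [(279,237),(185,170),(257,140),(160,230),(279,260),(150,200),(120,258),(240,170),(165,60)]: print(uv,P[uv[1],uv[0]])
E
```

```text
top [-0.9025 -0.0026  0.1036] 0.004058837890625
side [-0.8947 -0.0014  0.2271] 0.004582722981770833
(279, 237) [ 0.4253 -0.3487  0.0454]
(185, 170) [ 0.5727 -0.1514  0.0525]
(257, 140) [ 0.5861 -0.3088  0.2632]
(160, 230) [ 0.4477 -0.0849 -0.0037]
(279, 260) [ 0.3759 -0.3489 -0.0017]
(150, 200) [ 0.5105 -0.0735  0.0455]
(120, 258) [ 0.3892 -0.0668  0.2483]
(240, 170) [ 0.5597 -0.2721  0.1119]
(165, 60) [ 0.7883 -0.1233  0.1415]
```

View pics/top0z.png

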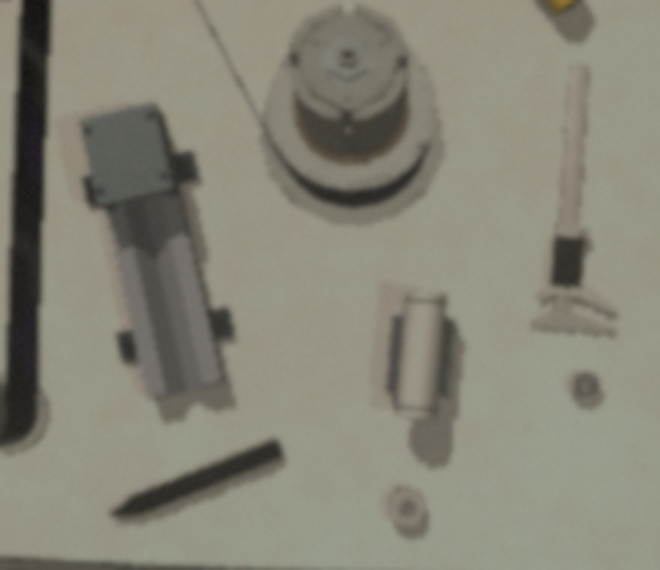

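View pics/top0h.png

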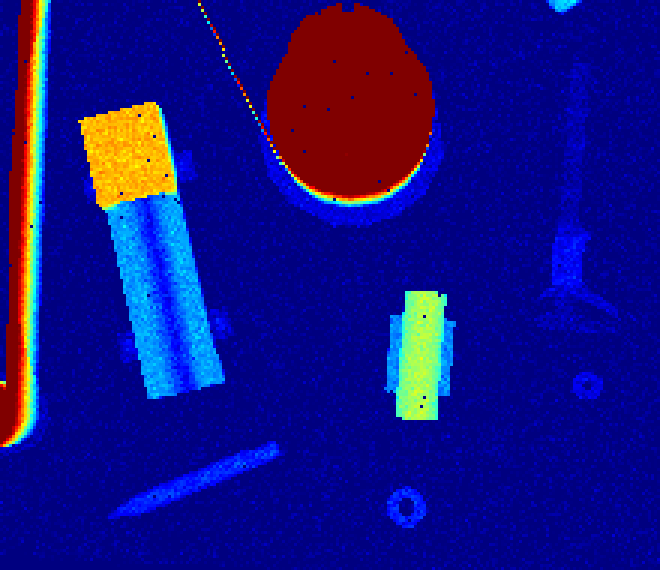

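View pics/side0z.png

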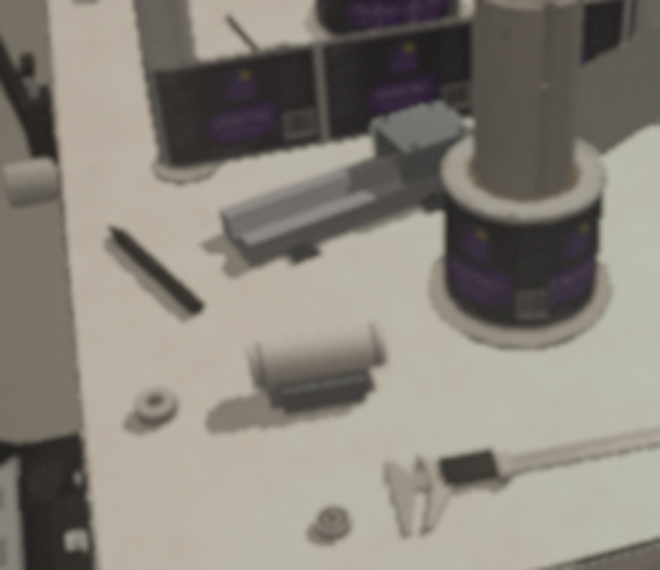

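```bash
python3 - <<'E'
from h import *
C={n:cloud(n,None,np.load(f"pics/{n}0.npz")["d"]) for n in("top","side")}
def rect(Q):
    r=cv2.minAreaRect((Q[:,:2]*1000).astype(np.float32)); return r
def box(P,x0,x1,y0,y1,z0,z1):
    P=P.reshape(-1,3); m=(P[:,0]>x0)&(P[:,0]<x1)&(P[:,1]>y0)&(P[:,1]<y1)&(P[:,2]>z0)&(P[:,2]<z1); return P[m]
for n in C:
    P=C[n]
    Q=box(P,.36,.5,-.42,-.29,.034,.06)
    c=Q[:,:2].mean(0);w,v=np.linalg.eigh(np.cov(Q[:,:2].T));a=v[:,1]*np.sign(v[0,1]);t=(Q[:,:2]-c)@a
    print(n,"roller n",len(Q),c,"ang",np.degrees(np.arctan2(a[1],a[0])),np.percentile(t,[0,1,99,100]),"rect",rect(Q),"top z",np.percentile(Q[:,2],[50,95]))
    mid=c+a*(t.max()+t.min())/2; print(" mid",mid)
    Q=box(P,.5,.65,-.22,-.1,.045,.07); print("  hoodtop",len(Q),rect(Q),np.median(Q[:,2]),np.percentile(Q[:,2],[2,98]))
    Q=box(P,.36,.58,-.24,-.11,.015,.045); print("  gauge",len(Q),rect(Q))
    Q=box(P,.3,.9,-.14,-.03,.06,.3); print("  film", rect(Q),np.percentile(Q[:,2],[2,50,98,100]))
    Q=box(P,.45,.75,-.42,-.2,.03,.5); print("  spool", rect(Q),np.percentile(Q[:,2],[2,50,98,100]))
    Q=box(P,.2,1.,-.6,.9,.0,1); print("  all", Q.min(0),Q.max(0))
    print("  table z",np.median(box(P,.3,.7,-.4,0,-.02,.006)[:,2]))
# tallest map coarse
P=np.vstack([c.reshape(-1,3) for c in C.values()])
for y in np.arange(-.6,.9,.1):
  print("%.1f"%y,[ "%.2f"%(lambda Q:Q[:,2].max() if len(Q) else -1)(box(P,x,x+.1,y,y+.1,-.05,1)) for x in np.arange(0.1,1.,.1)])
E
```

```text
top roller n 557 [ 0.4229 -0.3503] ang -6.497037538635294 [-0.045  -0.0438  0.0446  0.0462] rect ((423.41668701171875, -350.7625732421875), (29.132692337036133, 91.04706573486328), 83.87505340576172) top z [0.0416 0.046 ]
 mid [ 0.4235 -0.3504]
  hoodtop 807 ((584.6283569335938, -172.32431030273438), (76.53202819824219, 131.06777954101562), 27.26885223388672) 0.05558148162408916 [0.0507 0.0593]
  gauge 1360 ((486.5818786621094, -163.1025390625), (174.59527587890625, 56.70846939086914), 12.11665153503418)
  film ((615.4912719726562, -104.04367065429688), (90.70919036865234, 515.6513061523438), 82.63825988769531) [0.0623 0.1445 0.2519 0.2653]
  spool ((576.5423583984375, -311.37335205078125), (274.645751953125, 115.17204284667969), 26.622516632080078) [0.0396 0.163  0.2597 0.2683]
  all [ 0.2557 -0.6     0.    ] [0.9899 0.34   0.2683]
  table z -0.00022150484699245965
side roller n 464 [ 0.4237 -0.3563] ang -6.231599060145519 [-0.0452 -0.0441  0.0443  0.0454] rect ((424.0832214355469, -352.43585205078125), (29.47301483154297, 90.64266967773438), 84.65206909179688) top z [0.0416 0.0444]
[... 1153 characters left out ...]
'0.01', '0.12', '0.11', '0.04', '0.04', '0.07']
0.1 ['0.00', '0.02', '0.11', '0.01', '0.23', '0.25', '0.11', '0.01', '0.06']
0.2 ['-1.00', '0.00', '0.15', '0.01', '0.11', '0.11', '0.10', '0.10', '0.06']
0.3 ['-1.00', '-0.00', '0.32', '0.26', '0.11', '0.00', '0.05', '0.05', '0.06']
0.4 ['0.32', '0.33', '0.00', '0.24', '-1.00', '-1.00', '0.05', '0.05', '0.06']
0.5 ['0.32', '0.33', '-1.00', '-1.00', '-1.00', '-1.00', '-1.00', '-1.00', '-1.00']
0.6 ['-1.00', '0.30', '0.30', '-1.00', '-1.00', '-1.00', '-1.00', '-1.00', '-1.00']
0.7 ['-1.00', '-1.00', '-1.00', '-1.00', '-1.00', '-1.00', '-1.00', '-1.00', '-1.00']
0.8 ['-1.00', '-1.00', '-1.00', '-1.00', '-1.00', '-1.00', '-1.00', '-1.00', '-1.00']
```

```bash
python3 - <<'E'
from h import *
C={n:cloud(n,None,np.load(f"pics/{n}0.npz")["d"]) for n in("top","side")}
for n in C:
    P=C[n]; H=P[...,2]
    for nm,(z0,z1) in dict(hood=(.046,.066),block=(.008,.032)).items():
        m=((H>z0)&(H<z1)&(P[...,0]>.38)&(P[...,0]<.65)&(P[...,1]>-.24)&(P[...,1]<-.105)).astype(np.uint8)
        if nm=="hood": m=cv2.morphologyEx(m,cv2.MORPH_OPEN,np.ones((3,3)))
        k,l,s,c=cv2.connectedComponentsWithStats(m,connectivity=4); i=1+np.argmax(s[1:,4]); Q=P[l==i]
        r=cv2.minAreaRect((Q[:,:2]*1000).astype(np.float32)); print(n,nm,len(Q),r,cv2.boxPoints(r).tolist(),np.median(Q[:,2]))
# groove bottom line from top depth: per row min height across
P=C["top"]
a=np.radians(12.5);ax=np.array([np.cos(a),np.sin(a)]);ay=np.array([-ax[1],ax[0]])
Q=P.reshape(-1,3);m=(Q[:,0]>.38)&(Q[:,0]<.54)&(Q[:,1]>-.24)&(Q[:,1]<-.12)&(Q[:,2]>.006)&(Q[:,2]<.04);Q=Q[m]
o=np.array([.487,-.163]); X=(Q[:,:2]-o)@ax;Y=(Q[:,:2]-o)@ay
for x in np.arange(-.09,.05,.01):
    k=abs(X-x)<.005; 
    print("%.3f"%x, [ "%.1f"%(1e3*np.median(Q[k&(abs(Y-y)<.002),2])) if (k&(abs(Y-y)<.002)).any() else '-' for y in np.arange(-.032,.036,.004)])
E
```

```text
top hood 797 ((570.6831665039062, -144.96498107910156), (65.51919555664062, 57.001399993896484), 11.953661918640137) [[532.7308959960938, -123.86749267578125], [544.5370483398438, -179.63284301757812], [608.6354370117188, -166.06246948242188], [596.8292846679688, -110.297119140625]] 0.05558263007680053
top block 1659 ((472.3096008300781, -163.86375427246094), (146.37301635742188, 59.07806396484375), 13.144338607788086) [[394.3232421875, -151.74160766601562], [407.75787353515625, -209.2718505859375], [550.2959594726562, -175.98590087890625], [536.861328125, -118.45565795898438]] 0.020736210905802466
side hood 401 ((572.0150756835938, -144.65133666992188), (67.76142883300781, 58.608638763427734), 13.458394050598145) [[532.2445068359375, -124.03710174560547], [545.885009765625, -181.03631591796875], [611.78564453125, -165.26556396484375], [598.1451416015625, -108.266357421875]] 0.05556980425616276
side block 1286 ((488.9613342285156, -165.89646911621094), (175.57794189453125, 69.60446166992188), 11.767321586608887) [[395.91986083984375, -149.72914123535156], [410.11480712890625, -217.87
[... 1486 characters left out ...]
.6', '22.7', '-']
0.010 ['-', '16.8', '23.5', '24.3', '23.9', '20.8', '16.8', '13.8', '9.5', '14.6', '19.8', '21.1', '22.5', '22.7', '22.9', '23.6', '-']
0.020 ['-', '13.0', '23.1', '23.6', '22.7', '21.1', '17.1', '14.6', '10.7', '13.7', '18.7', '20.9', '22.6', '23.0', '21.6', '22.8', '-']
0.030 ['-', '18.3', '23.2', '21.8', '23.3', '20.5', '17.8', '15.5', '10.7', '13.3', '17.6', '21.0', '23.4', '24.2', '21.9', '23.4', '-']
0.040 ['-', '16.8', '22.1', '23.3', '22.4', '21.6', '17.8', '13.8', '9.7', '14.0', '18.3', '20.3', '23.6', '22.3', '21.9', '23.5', '-']
0.050 ['-', '15.4', '24.9', '23.5', '20.8', '21.6', '17.2', '13.9', '11.7', '14.2', '18.5', '21.3', '23.3', '24.8', '22.9', '23.9', '-']
```

```bash
python3 - <<'E'
from h import *
C={n:cloud(n,None,np.load(f"pics/{n}0.npz")["d"]) for n in("top","side")}
Q=np.vstack([c.reshape(-1,3) for c in C.values()])
def grid(o,a,zmin):
    a=np.radians(a);ax=np.array([np.cos(a),np.sin(a)]);ay=np.array([-ax[1],ax[0]])
    q=Q[(Q[:,2]>zmin)&(Q[:,2]<.6)];X=(q[:,:2]-o)@ax*1e3;Y=(q[:,:2]-o)@ay*1e3
    print("rows x, cols y",list(range(-130,131,10)))
    for x in range(-190,160,10):
        r=[]
        for y in range(-130,131,10):
            k=(abs(X-x)<5)&(abs(Y-y)<5); r.append("%3d"%(np.percentile(q[k,2],95)*1e3) if k.sum()>2 else "  .")
        print("%4d"%x," ".join(r))
grid(np.array([.5026,-.1599]),12.3,.07)
print('roller')
grid(np.array([.4235,-.351]),-6.3,.05)
q=Q[(Q[:,2]>.07)&(Q[:,2]<.6)]
for z0,z1 in((.07,.1),(.1,.115),(.12,.25),(.22,.3)):
    k=q[(q[:,2]>z0)&(q[:,2]<z1)&(q[:,0]>.45)&(q[:,0]<.7)&(q[:,1]<-.2)&(q[:,1]>-.45)]
    print(z0,z1,cv2.minEnclosingCircle((k[:,:2]*1e3).astype(np.float32)),k.min(0),k.max(0))
E
```

```text
rows x, cols y [-130, -120, -110, -100, -90, -80, -70, -60, -50, -40, -30, -20, -10, 0, 10, 20, 30, 40, 50, 60, 70, 80, 90, 100, 110, 120, 130]
-190   .   .   .   .   .   .   .   .   .   .   .   .   .   .   .   .   .   .   .   .   .   .   .   .   .   .   .
-180   .   .   .   .   .   .   .   .   .   .   .   .   .   .   .   .   .   .   .   .   .   .   .   .   .   .   .
-170   .   .   .   .   .   .   .   .   .   .   .   .   .   .   .   .   .   .   .   .   .   .   .   .   .   .   .
-160   .   .   .   .   .   .   .   .   .   .   .   .   .   .   .   .   .   .   .   .   .   .   .   .   .   .   .
-150   .   .   .   .   .   .   .   .   .   .   .   .   .   .   .   .   .   .   .   .   .   .   .   .   .   .   .
-140   .   .   .   .   .   .   .   .   .   .   .   .   .   .   .   .   .   .   .   .   .   .   .   .   .   .   .
-130   .   .   .   .   .   .   .   .   .   .   .   .   .   .   .   .   .   .   .   .   .   .   .   .   .   .   .
-120   .   .   .   .   .   .   .   .   .   .   .   .   .   .   .   .   .   .   .   .   .   .   .   .   .   .   .
-110   .   .   .   .   .   .   .   .   .   .   .   .
[... 6889 characters left out ...]
 .   .   .   .   .   .   .   .   .   .   .   .   . 109 112 244 250 252 253 252 252 250 112 112 111   .
 150   .   .   .   .   .   .   .   .   .   .   .   .   .   . 109 111 247 252 258 261 260 253 251 248 112 112   .
0.07 0.1 ((608.1876831054688, -277.632080078125), 92.24200439453125) [ 0.5328 -0.3649  0.0701] [ 0.6648 -0.2048  0.1   ]
0.1 0.115 ((614.6962890625, -276.0500793457031), 96.60226440429688) [ 0.5331 -0.3641  0.1   ] [ 0.6744 -0.2001  0.1147]
0.12 0.25 ((588.7178344726562, -306.6117248535156), 36.988502502441406) [ 0.5534 -0.3433  0.12  ] [ 0.6239 -0.271   0.25  ]
0.22 0.3 ((589.6865234375, -305.7637939453125), 36.952579498291016) [ 0.5534 -0.3421  0.2201] [ 0.6239 -0.271   0.2683]
```

```bash
cat >> h.py <<'E'
from scipy.spatial.transform import Rotation as R
def axes(s):
    w,x,y,z=s["ee_rot"]; return R.from_quat([x,y,z,w]).as_matrix()
def plan(target,yaw=None):
    """remaining world shift -> tool mm; yaw = desired angle (deg, mod 180) of jaw axis in the world"""
    s=bot.read_state();M=axes(s);d=np.asarray(target)-s["ee_pos"]
    print("t",s["clock"],"tcp",s["ee_pos"],"F",s["wrist_force"],"open",s["opening"]*1e3)
    print("tool x",M[:,0],"y",M[:,1],"z",M[:,2],"q",s["joint_pos"])
    print("shift now tool mm",M.T@d*1e3)
    if yaw is not None:
        cur=np.degrees(np.arctan2(M[1,2],M[0,2]));e=(yaw-cur+90)%180-90
        sp=-np.radians(e) if M[2,0]<0 else np.radians(e)
        N=M@R.from_rotvec([sp,0,0]).as_matrix()
        print("spin rad",sp,"alt",sp-np.sign(sp)*np.pi,"shift after spin mm",N.T@d*1e3,"alt y,z neg"); return N
E
python3 - <<'E'
from h import *
plan([.4235,-.351,.36],83.7)
plan([.5,.1,.36],83.7)
E
```

```text
t 0.1 tcp [0.2699 0.5907 0.1775] F [ 0.0062 -0.2007  0.2703] open 93.72205259613544
tool x [-0.001  -0.0014 -1.    ] y [-0.9095  0.4158  0.0003] z [ 0.4158  0.9095 -0.0017] q [ 0.9679  0.2457  1.5589 -0.      1.3387 -0.1741]
shift now tool mm [-181.3111 -531.1421 -792.8683]
spin rad -0.31882790312438897 alt 2.8227647504654043 shift after spin mm [-181.3111 -255.8469 -919.399 ] alt y,z neg
t 0.1 tcp [0.2699 0.5907 0.1775] F [ 0.0062 -0.2007  0.2703] open 93.72205259613544
tool x [-0.001  -0.0014 -1.    ] y [-0.9095  0.4158  0.0003] z [ 0.4158  0.9095 -0.0017] q [ 0.9679  0.2457  1.5589 -0.      1.3387 -0.1741]
shift now tool mm [-182.0294 -413.2066 -350.891 ]
spin rad -0.31882790312438897 alt 2.8227647504654043 shift after spin mm [-182.0294 -282.3943 -462.7285] alt y,z neg
```

Call:
move_arm --pt "-46 0 0 -0.08 100" --pt "-46 0 0 -0.08 100" --pt "-45 0 0 -0.08 100" --pt "-45 0 0 -0.08 100" --pt "0 -25 -42 0 100" --pt "0 -25 -42 0 100" --pt "0 -25 -42 0 100" --pt "0 -25 -42 0 100" --pt "0 -25 -42 0 100" --pt "0 -25 -42 0 100" --grip_force 40

```text
clock: 1.1
ee_pos: [0.3922, 0.3225, 0.36]
ee_rot: [0.526, -0.472, 0.526, 0.472]
wrist_force: [0.6, -0.2, -0.2]
opening: 0.0941
```

```bash
python3 - <<'E'
from h import *
plan([.4235,-.351,.36],83.7)
E
```

```text
t 1.1 tcp [0.3922 0.3225 0.36  ] F [ 0.6264 -0.1719 -0.2256] open 94.09231027167507
tool x [-0.0003 -0.0003 -1.    ] y [-0.9941  0.1081  0.0003] z [ 0.1081  0.9941 -0.0003] q [ 0.4647 -0.1847  1.673  -0.0001  1.6537 -0.9978]
shift now tool mm [   0.1966 -103.9529 -666.1748]
spin rad 0.0016589031920659163 alt -3.139933750397727 shift after spin mm [   0.1966 -105.0579 -666.0014] alt y,z neg
```

Call:
move_arm --pt "0 -20 -45 0 100" --pt "0 -20 -45 0 100" --pt "0 -20 -45 0 100" --pt "0 -10 -47 0 100" --pt "0 0 -47 0 100" --pt "0 0 -47 0 100" --pt "0 0 -47 0 100" --pt "0 0 -47 0 100" --pt "0 -5 -47 0 100" --pt "0 -5 -47 0 100"

```text
clock: 2.1
ee_pos: [0.4205, -0.1474, 0.3603]
ee_rot: [0.527, -0.472, 0.526, 0.472]
wrist_force: [-0.1, 0.7, 0.4]
opening: 0.0941
```

```bash
python3 - <<'E'
from h import *
plan([.4235,-.351,.36],83.7)
E
```

```text
t 2.1 tcp [ 0.4205 -0.1474  0.3603] F [-0.0669  0.6907  0.37  ] open 94.10097572498803
tool x [ 0.0003 -0.     -1.    ] y [-0.994   0.109  -0.0003] z [0.109 0.994 0.   ] q [-0.5927 -0.3441  1.8015  0.0001  1.684  -2.0543]
shift now tool mm [   0.2871  -25.1961 -202.0848]
spin rad 0.0007777248385482437 alt -3.140814928751245 shift after spin mm [   0.2871  -25.3533 -202.0652] alt y,z neg
```

Call:
move_arm --pt "0 -5 -40 0 100" --pt "0 -5 -40 0 100" --pt "0 -5 -40 0 100" --pt "0 -5 -40 0 100" --pt "0 -3 -20 0 100" --pt "45 0 0 0 100" --pt "45 0 0 0 100" --pt "45 0 0 0 100" --pt "45 0 0 0 100" --pt "0 0 0 0 100"

```text
clock: 3.1
ee_pos: [0.421, -0.3231, 0.1731]
ee_rot: [0.527, -0.467, 0.526, 0.477]
wrist_force: [-0.4, 0.7, -0.4]
opening: 0.0943
```

```bash
python3 - <<'E'
from h import *
plan([.4235,-.351,.024],83.7)
n="side"
p,d=bot.snapshot(n); cv2.imwrite(f"pics/{n}1.png",p[:,:,::-1]); np.savez(f"pics/{n}1.npz",p=p,d=d)
E
```

```text
t 3.1 tcp [ 0.421  -0.3231  0.1731] F [-0.3608  0.6712 -0.3862] open 94.25975660782572
tool x [-0.0092  0.0109 -0.9999] y [-0.994   0.1087  0.0103] z [0.1088 0.994  0.0098] q [-0.8683 -0.0203  1.8565  0.      1.3197 -2.3301]
shift now tool mm [148.805   -7.0175 -28.9739]
spin rad 0.0009427689676729493 alt -3.1406498846221202 shift after spin mm [148.805   -7.0449 -28.9673] alt y,z neg
```

View pics/side1.png

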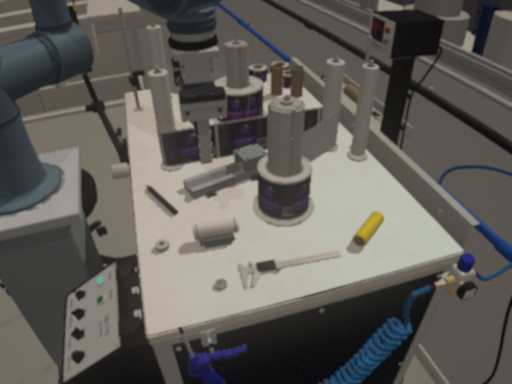

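```bash
python3 - <<'E'
from h import *
print(proj("side",[[.421,-.323,.173]]))
plan([.4235,-.351,.024],83.7)
E
```

```text
[[203.712  160.7244]]
t 3.15 tcp [ 0.4229 -0.3252  0.1776] F [ 0.2483 -1.4498  0.5093] open 93.98777037457656
tool x [-0.0046  0.0054 -1.    ] y [-0.9941  0.1086  0.0051] z [0.1086 0.9941 0.0049] q [-0.8682 -0.023   1.8508  0.      1.3209 -2.3301]
shift now tool mm [153.4339  -4.181  -26.3396]
spin rad 0.0011062003298483566 alt -3.140486453259945 shift after spin mm [153.4339  -4.2102 -26.3349] alt y,z neg
```

Call:
move_arm --pt "0 -2 -13 0 100" --pt "0 -2 -13 0 100" --pt "25 0 0 0 100" --pt "25 0 0 0 100" --pt "25 0 0 0 100" --pt "20 0 0 0 100" --pt "10 0 0 0 100" --pt "5 0 0 0 100" --pt "0 0 0 0 100" --pt "0 0 0 0 100"

```text
clock: 4.15
ee_pos: [0.4264, -0.3544, 0.0719]
ee_rot: [0.526, -0.473, 0.527, 0.471]
wrist_force: [-0.1, -0.0, 0.4]
opening: 0.0939
```

```bash
python3 - <<'E'
from h import *
plan([.4235,-.351,.024],83.7)
for n in ("side","top"):
    p,d=bot.snapshot(n); cv2.imwrite(f"pics/{n}2.png",cv2.resize(p[150:310,110:370] if n=="side" else p[120:310,140:360],None,fx=3,fy=3,interpolation=cv2.INTER_CUBIC)[:,:,::-1]); np.savez(f"pics/{n}2.npz",p=p,d=d)
plan([.4235,-.351,.024],83.7)
E
```

```text
t 4.15 tcp [ 0.4264 -0.3544  0.0719] F [-0.1272 -0.0188  0.3878] open 93.91956790231748
tool x [ 0.0015 -0.002  -1.    ] y [-0.9941  0.1086 -0.0017] z [ 0.1086  0.9941 -0.0018] q [-0.898   0.1448  1.882  -0.      1.1122 -2.3599]
shift now tool mm [47.9306  3.2976  3.1384]
spin rad 0.001116410778738366 alt -3.140476242811055 shift after spin mm [47.9306  3.3011  3.1347] alt y,z neg
t 4.25 tcp [ 0.4262 -0.3541  0.0718] F [-0.1199  0.3349  1.1255] open 94.24115072251323
tool x [ 0.0014 -0.0018 -1.    ] y [-0.9941  0.1085 -0.0016] z [ 0.1085  0.9941 -0.0017] q [-0.8978  0.1446  1.8826 -0.0001  1.1121 -2.3599]
shift now tool mm [47.7482  3.1286  2.8812]
spin rad 0.0012391145358508035 alt -3.140353539053942 shift after spin mm [47.7482  3.1321  2.8773] alt y,z neg
```

View pics/side2.png

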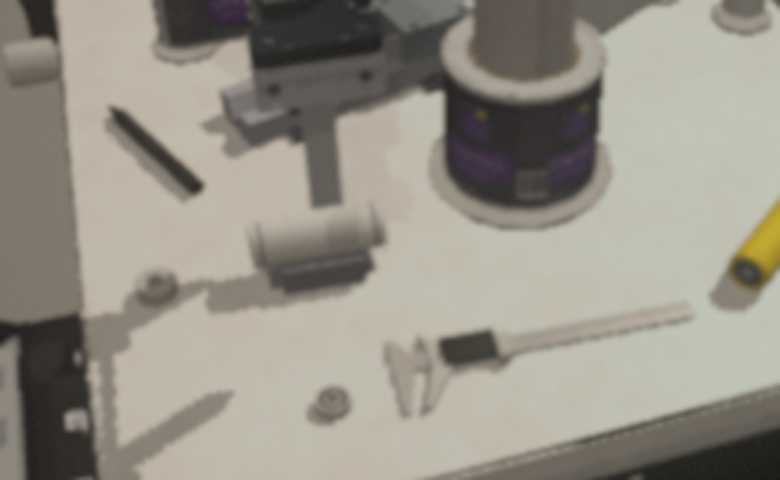

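View pics/top2.png

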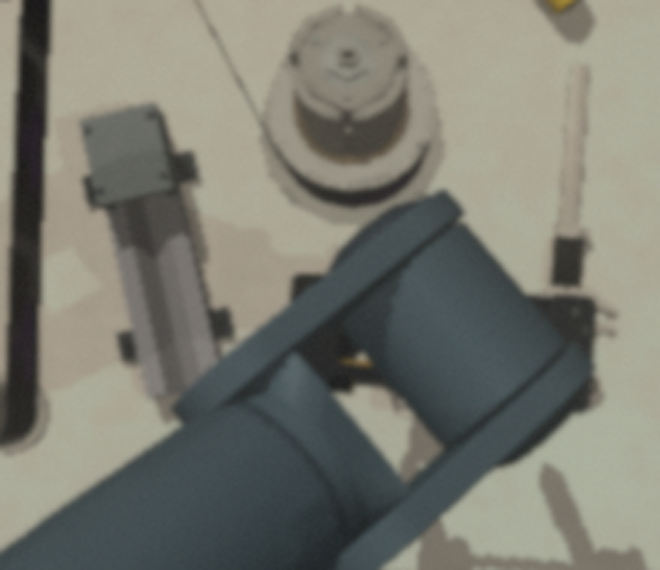

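Call:
move_arm --pt "5 1.5 1.5 0 100" --pt "10 1.5 1.4 0 100" --pt "10 0 0 0 100" --pt "8 0 0 0 100" --pt "5 0 0 0 100" --pt "3 0 0 0 100" --pt "2 0 0 0 100" --pt "0 0 0 0 100" --pt "0 0 0 0 100" --pt "0 0 0 0 100"

```text
clock: 5.25
ee_pos: [0.4231, -0.3503, 0.0278]
ee_rot: [0.526, -0.472, 0.526, 0.472]
wrist_force: [-0.5, -0.0, -0.9]
opening: 0.0939
```

```bash
python3 - <<'E'
from h import *
plan([.4235,-.351,.024],83.7)
n="top";z=np.load("pics/top2.npz");P=cloud(n,None,z["d"])
for uv in [(290,235),(310,250),(240,260),(220,280),(256,218),(250,240)]: print(uv,P[uv[1],uv[0]])
E
```

```text
t 5.25 tcp [ 0.4231 -0.3503  0.0278] F [-0.4696 -0.0342 -0.868 ] open 93.86557810965049
tool x [ 0.0004 -0.0006 -1.    ] y [-0.9941  0.1086 -0.0005] z [ 0.1086  0.9941 -0.0005] q [-0.898   0.2019  1.9104 -0.      1.0285 -2.3599]
shift now tool mm [ 3.8245 -0.4216 -0.6135]
spin rad 0.001126691414517219 alt -3.1404659621752757 shift after spin mm [ 3.8245 -0.4222 -0.6131] alt y,z neg
(290, 235) [ 0.4185 -0.3516  0.4176]
(310, 250) [ 0.3974 -0.3782  0.4178]
(240, 260) [ 0.3872 -0.2852  0.4632]
(220, 280) [ 0.364  -0.2617  0.4893]
(256, 218) [ 0.4415 -0.3063  0.4376]
(250, 240) [ 0.4166 -0.2924  0.2389]
```

Call:
move_arm --pt "2 0 0 0 100" --pt "1.8 0 -0.5 0 100" --pt "0 0 0 0 100" --pt "0 0 0 0 0" --pt "0 0 0 0 0" --pt "0 0 0 0 0" --pt "0 0 0 0 0" --pt "0 0 0 0 0" --pt "0 0 0 0 0" --pt "0 0 0 0 0" --grip_force 40

```text
clock: 6.25
ee_pos: [0.4229, -0.3506, 0.0237]
ee_rot: [0.526, -0.472, 0.526, 0.472]
wrist_force: [-0.3, -0.5, 0.1]
opening: 0.0414
```

```bash
python3 - <<'E'
from h import *
plan([.4235,-.351,.024],83.7)
E
```

```text
t 6.25 tcp [ 0.4229 -0.3506  0.0237] F [-0.275  -0.4603  0.1251] open 41.427293170091815
tool x [-0.  0. -1.] y [-0.9941  0.1086  0.    ] z [0.1086 0.9941 0.    ] q [-0.8986  0.209   1.9112 -0.      1.0214 -2.3606]
shift now tool mm [-0.3465 -0.6549 -0.3617]
spin rad 0.0011555098887055775 alt -3.1404371437010874 shift after spin mm [-0.3465 -0.6553 -0.3609] alt y,z neg
```

Call:
move_arm --pt "0 0 0 0 0" --pt "0 0 0 0 0" --pt "0 0 0 0 0" --pt "0 0 0 0 0" --pt "0 0 0 0 0" --pt "-2 0 0 0 0" --pt "-4 0 0 0 0" --pt "-6 0 0 0 0" --pt "-8 0 0 0 0" --pt "0 0 0 0 0"

```text
clock: 7.25
ee_pos: [0.4237, -0.3516, 0.0454]
ee_rot: [0.526, -0.473, 0.527, 0.471]
wrist_force: [0.4, -0.8, -0.7]
opening: 0.0003
```

```bash
python3 - <<'E'
from h import *
plan([.4235,-.351,.044],83.7)
n="side"
p,d=bot.snapshot(n); cv2.imwrite(f"pics/{n}3.png",cv2.resize(p[150:310,110:370],None,fx=3,fy=3,interpolation=cv2.INTER_CUBIC)[:,:,::-1]); np.savez(f"pics/{n}3.npz",p=p,d=d)
E
```

```text
t 7.25 tcp [ 0.4237 -0.3516  0.0454] F [ 0.3871 -0.8498 -0.7398] open 0.27304395699018313
tool x [ 0.0019 -0.0024 -1.    ] y [-0.9941  0.1085 -0.0021] z [ 0.1085  0.9941 -0.0022] q [-0.8986  0.1752  1.9034 -0.      1.06   -2.3606]
shift now tool mm [1.4222 0.2925 0.5634]
spin rad 0.00120533964413906 alt -3.140387313945654 shift after spin mm [1.4222 0.2931 0.5631] alt y,z neg
```

View pics/side3.png

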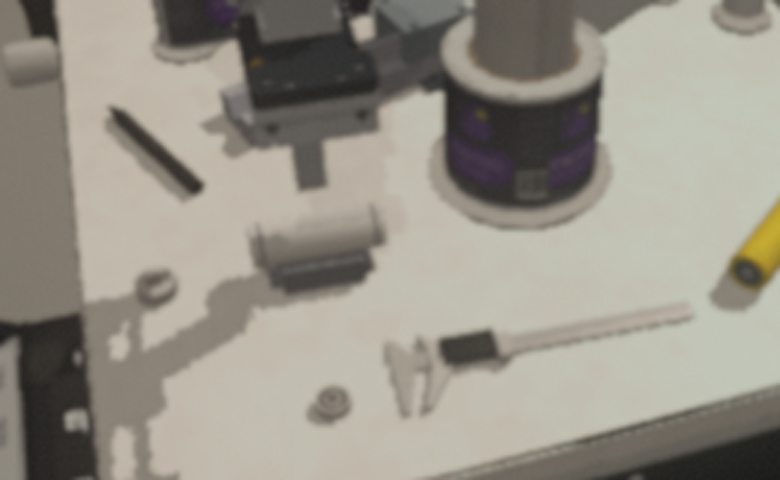

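```bash
python3 - <<'E'
from h import *
for f in ("side0","side3","top0"):
    n=f[:-1];z=np.load(f"pics/{f}.npz");P=cloud(n,None,z["d"])
    m=((P[...,0]>.365)&(P[...,0]<.485)&(P[...,1]>-.385)&(P[...,1]<-.315)&(P[...,2]>.031)&(P[...,2]<.05)).astype(np.uint8)
    k,l,s,c=cv2.connectedComponentsWithStats(m,connectivity=4); i=1+np.argmax(s[1:,4]); Q=P[l==i]
    r=cv2.minAreaRect((Q[:,:2]*1000).astype(np.float32)); print(f,len(Q),r,np.median(Q[:,2]),Q[:,2].max())
a=np.load("pics/side0.npz")["p"].astype(int);b=np.load("pics/side3.npz")["p"].astype(int)
d=abs(a-b).sum(2)[205:255,185:250]; print((d>60).sum(),[d[i:i+10].mean().round(1) for i in range(0,50,10)])
# brightness roller pixel ends
for f,img in(("0",a),("3",b)):
    c=np.clip(img[205:250,180:250],0,255).astype(np.uint8); cv2.imwrite(f"pics/rol{f}.png",cv2.resize(c,None,fx=10,fy=10,interpolation=cv2.INTER_CUBIC)[:,:,::-1])
z=np.load("pics/top0.npz")["p"][205:270,255:305]; cv2.imwrite("pics/roltop.png",cv2.resize(z,None,fx=9,fy=9,interpolation=cv2.INTER_CUBIC)[:,:,::-1])
E
```

```text
side0 536 ((424.0832214355469, -352.43585205078125), (29.47301483154297, 90.64266967773438), 84.65206909179688) 0.04068345073294971 0.046163894561884966
side3 526 ((424.2947998046875, -352.0867919921875), (29.42943000793457, 90.66944885253906), 83.4699935913086) 0.0407550649169684 0.045481682454330596
top0 583 ((423.42193603515625, -350.711181640625), (29.269207000732422, 91.0532455444336), 83.853271484375) 0.041444251007031196 0.049073426881358406
111 [np.float64(47.8), np.float64(15.0), np.float64(19.0), np.float64(17.3), np.float64(23.5)]
```

View pics/rol3.png

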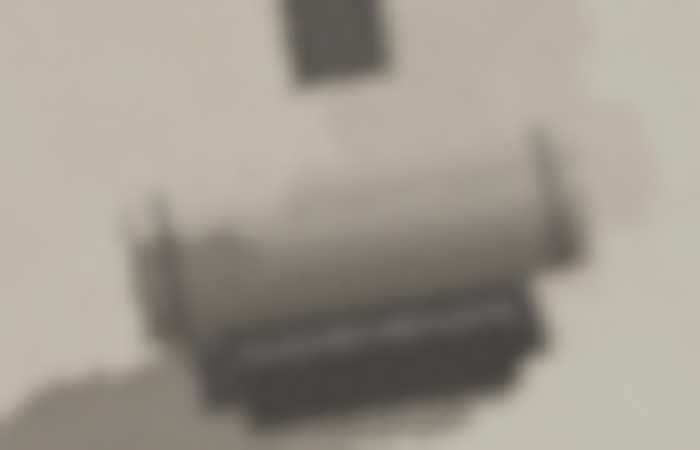

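View pics/rol0.png

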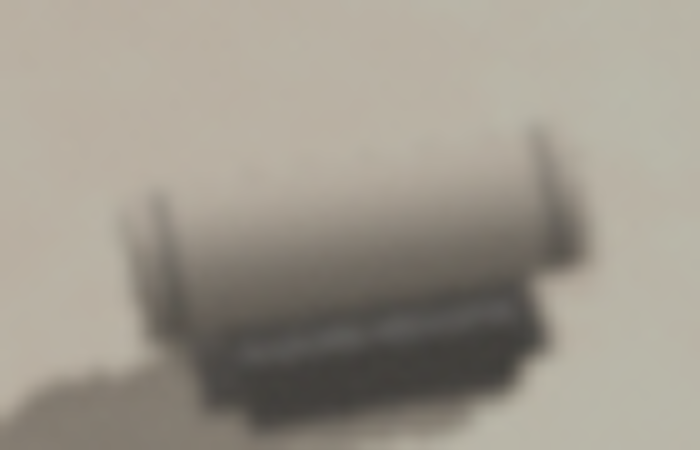

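View pics/roltop.png

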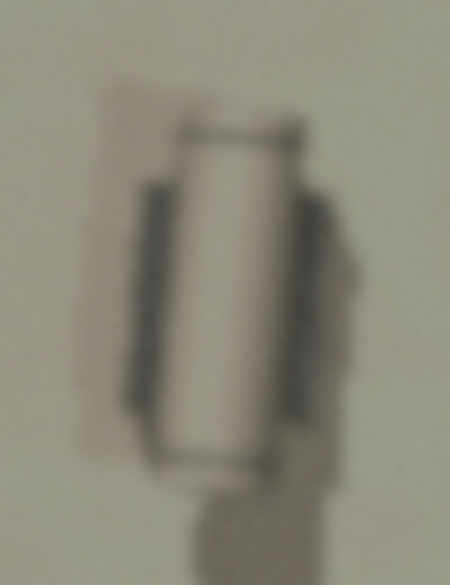

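```bash
python3 - <<'E'
from h import *
t=np.array([.4237,-.3516,.0454]);z=np.array([.1085,.994,0]);y=np.array([-.994,.1085,0])
for s in(-.0125,):
  for w in(-.008,0,.008): print((proj("side",t+s*z+w*y)-[180,205])*10, (proj("side",t+s*z+w*y)))
a=np.radians(-6.3);ax=np.array([np.cos(a),np.sin(a),0])
for L in(-.045,-.028,.028,.045): print(L,(proj("side",np.array([.4237,-.351,.029])+ax*L)-[180,205])*10,(proj("side",np.array([.4237,-.351,.044])+ax*L)-[180,205])*10,(proj("top",np.array([.4237,-.351,.044])+ax*L)-[255,205])*9)
E
```

```text
[[396.8111 207.8656]] [[219.6811 225.7866]]
[[356.3224 214.7467]] [[215.6322 226.4747]]
[[315.7157 221.6421]] [[211.5716 227.1642]]
-0.045 [[127.8138 270.5438]] [[119.1433 214.564 ]] [[209.7976 486.1879]]
-0.028 [[212.8462 256.1763]] [[205.2264 200.1951]] [[215.8526 413.7555]]
0.028 [[489.5659 209.2265]] [[485.3249 153.2882]] [[235.5103 176.0705]]
0.045 [[572.4521 195.1065]] [[569.2087 139.1955]] [[241.3849 104.2801]]
```

```bash
python3 - <<'E'
from h import *
for f,t in(("side2",[.4263,-.3542,.0719]),("side3",[.4237,-.3516,.0454])):
    t=np.array(t);z=np.array([.1085,.994,0]);y=np.array([-.994,.1085,0])
    D=np.load(f"pics/{f}.npz");P=cloud("side",None,D["d"])
    w=P-t; U=w@y;V=w@z;H=w[...,2]
    m=(abs(U)<.012)&(abs(V)<.07)&(H>-.002)&(H<.1)
    for h in np.arange(0,.1,.005):
        k=m&(H>h-.0025)&(H<h+.0025)
        if k.any(): print(f,"%.3f"%h,k.sum(),"U",np.percentile(U[k],[5,95])*1e3,"V",np.percentile(V[k],[5,50,95])*1e3, D["p"][k].mean(0).astype(int))
    v,u=np.nonzero(m&(H<.03)); print(u.min(),u.max(),v.min(),v.max())
    print(proj("side",t-.012*z),proj("side",t-.06*z),proj("side",t+.06*z))
E
```

```text
side2 0.025 3 U [2.5789 4.3488] V [-40.1325  48.7027  48.7234] [92 87 81]
side2 0.030 7 U [-3.4863  7.9355] V [-53.2377  46.2858  48.9375] [92 87 81]
side2 0.035 8 U [-3.1891  9.0342] V [-60.3712 -58.4282 -51.6166] [137 130 120]
side2 0.040 28 U [-9.1119  8.6361] V [-60.8315 -59.4288 -57.7259] [113 108 100]
side2 0.045 24 U [-9.188   8.3459] V [-60.8857 -59.6753 -57.3696] [108 103  97]
side2 0.050 25 U [-8.122  8.961] V [-60.8086 -59.8677 -58.3554] [107 102  96]
side2 0.055 25 U [-7.9856  9.0721] V [-60.358  -59.4729 -58.3929] [106 101  95]
side2 0.060 23 U [-8.6226  8.7275] V [-61.0617 -60.0168 -57.9844] [109 104  98]
side2 0.065 28 U [-8.3988  8.9399] V [-60.5524 -59.7279 -56.568 ] [107 103  96]
side2 0.070 26 U [-9.0638  8.0242] V [-60.9705 -59.1107 -58.0048] [107 102  96]
side2 0.075 30 U [-8.9099  9.1246] V [-60.6473 -59.7442 -57.0806] [106 101  95]
side2 0.080 28 U [-8.2108  8.8064] V [-60.6185 -59.5214 -57.9778] [104 100  93]
side2 0.085 25 U [-7.0707  9.048 ] V [-60.5621 -59.3701 -55.0954] [99 95 90]
side2 0.090 29 U [-9.0522  7.8973] V [-60.9206 -59.3568 -57.6115] [101  96  
[... 406 characters left out ...]
040 21 U [-7.8713  9.1469] V [-13.7797 -12.3675  -9.228 ] [104  99  92]
side3 0.045 20 U [-8.3175  8.933 ] V [-13.517  -12.4402 -10.4112] [103  98  91]
side3 0.050 24 U [-6.7698  9.052 ] V [-14.3371 -12.615   -4.5465] [99 94 88]
side3 0.055 23 U [-8.9473  9.158 ] V [-13.6722 -12.4444  -8.324 ] [103  98  92]
side3 0.060 21 U [-8.9986  7.7801] V [-13.7741 -12.3775 -11.3462] [99 94 88]
side3 0.065 23 U [-9.6403  8.9698] V [-14.2886 -12.1369 -11.0964] [103  98  92]
side3 0.070 20 U [-7.9869  8.8694] V [-14.0261 -12.4744 -11.6895] [95 91 86]
side3 0.075 2 U [-5.6253  2.7531] V [-14.0746 -14.0542 -14.0338] [96 91 86]
209 221 212 226
[[215.5913 226.3068]] [[219.7194 243.1939]] [[210.1068 203.7266]]
```

```bash
python3 - <<'E'
from h import *
from scipy.optimize import brentq
z=np.array([.1085,.994,0]);y=np.array([-.994,.1085,0])
for f,t,V in(("side2",[.4263,-.3542,.0719],-.0595),("side3",[.4237,-.3516,.0454],-.0125)):
    t=np.array(t); g=cv2.cvtColor(np.load(f"pics/{f}.npz")["p"],cv2.COLOR_RGB2GRAY).astype(np.float32)
    for U in(-.005,-.0025,0,.0025,.005):
        H=np.arange(.015,.06,.0005)
        uv=np.vstack([proj("side",t+V*z+U*y+[0,0,h]) for h in H]).astype(np.float32)
        s=cv2.remap(g,uv[:,:1],uv[:,1:],cv2.INTER_LINEAR).ravel()
        b,a=s[-25:-5].mean(),s[5:20].mean(); i=np.nonzero(s>(a+b)/2)[0].max() if a>b else -1
        print(f,U,"lo",a,"hi",b,"edge H",H[i]*1e3)
E
```

```text
side2 -0.005 lo 145.71355 hi 96.31284 edge H 36.50000000000002
side2 -0.0025 lo 146.06654 hi 94.52193 edge H 37.00000000000002
side2 0 lo 146.99942 hi 94.571 edge H 36.50000000000002
side2 0.0025 lo 152.77037 hi 94.352005 edge H 36.50000000000002
side2 0.005 lo 158.81752 hi 94.11401 edge H 36.50000000000002
side3 -0.005 lo 175.67969 hi 89.976364 edge H 35.500000000000014
side3 -0.0025 lo 175.79584 hi 86.921585 edge H 35.500000000000014
side3 0 lo 175.728 hi 87.54805 edge H 35.500000000000014
side3 0.0025 lo 177.66978 hi 86.992676 edge H 35.500000000000014
side3 0.005 lo 182.14883 hi 87.15825 edge H 35.500000000000014
```

Call:
move_arm --pt "0 0 0 0 60" --pt "0 0 0 0 60" --pt "0 0 0 0 60" --pt "0 0 0 0 60" --pt "0 0 0 0 60" --pt "0 0 0 0 60" --pt "0 0 0 0 60" --pt "5 0 0 0 60" --pt "10 0 0 0 60" --pt "10 0 0 0 60"

```text
clock: 8.3
ee_pos: [0.4228, -0.3504, 0.0177]
ee_rot: [0.526, -0.472, 0.526, 0.472]
wrist_force: [-0.9, -1.0, 0.7]
opening: 0.0564
```

```bash
python3 - <<'E'
from h import *
plan([.4235,-.351,-.0115],83.7)
E
```

```text
t 8.3 tcp [ 0.4228 -0.3504  0.0177] F [-0.8994 -1.0441  0.6565] open 56.410349815484516
tool x [-0.0002  0.0003 -1.    ] y [-0.9941  0.1086  0.0002] z [0.1086 0.9941 0.0002] q [-0.8986  0.2187  1.913   0.      1.0103 -2.3606]
shift now tool mm [29.1704 -0.8046 -0.5259]
spin rad 0.001128360589490989 alt -3.140464293000302 shift after spin mm [29.1704 -0.8052 -0.525 ] alt y,z neg
```

Call:
move_arm --pt "6 -0.5 -0.5 0 60" --pt "6 0 0 0 60" --pt "5 0 0 0 60" --pt "4 0 0 0 60" --pt "3 0 0 0 60" --pt "1 0 0 0 60" --pt "0 0 0 0 60" --pt "0 0 0 0 60" --pt "0 0 0 0 60" --pt "0 0 0 0 60"

```text
clock: 9.3
ee_pos: [0.4235, -0.3513, -0.0061]
ee_rot: [0.526, -0.472, 0.526, 0.472]
wrist_force: [0.6, 0.1, -0.0]
opening: 0.0569
```

```bash
python3 - <<'E'
from h import *
plan([.4235,-.351,-.0115],83.7)
n="side"
p,d=bot.snapshot(n); cv2.imwrite(f"pics/{n}4.png",cv2.resize(p[170:270,160:280],None,fx=6,fy=6,interpolation=cv2.INTER_CUBIC)[:,:,::-1]); np.savez(f"pics/{n}4.npz",p=p,d=d)
E
```

```text
t 9.3 tcp [ 0.4235 -0.3513 -0.0061] F [ 0.6268  0.0982 -0.0209] open 56.85766443055015
tool x [ 0.0003 -0.0003 -1.    ] y [-0.9941  0.1086 -0.0003] z [ 0.1086  0.9941 -0.0003] q [-0.8986  0.2611  1.9151  0.      0.9649 -2.3606]
shift now tool mm [ 5.3851 -0.014   0.2617]
spin rad 0.0011408427710496972 alt -3.1404518108187434 shift after spin mm [ 5.3851 -0.0137  0.2617] alt y,z neg
```

View pics/side4.png

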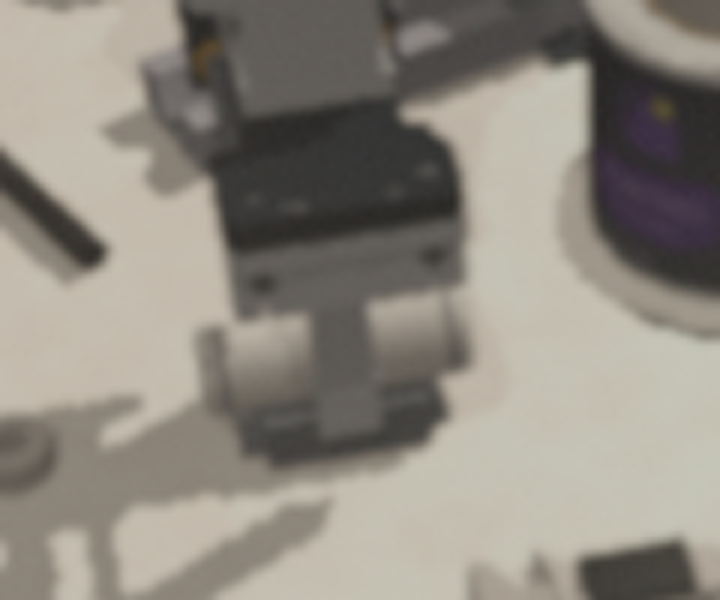

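```bash
python3 - <<'E'
from h import *
z=np.array([.1085,.994,0]);y=np.array([-.994,.1085,0]);t=np.array([.4235,-.3513,-.0061])
g=cv2.cvtColor(np.load("pics/side4.npz")["p"],cv2.COLOR_RGB2GRAY).astype(np.float32)
for U in(-.005,0,.005):
    H=np.arange(.02,.05,.002);uv=np.vstack([proj("side",t-.041*z+U*y+[0,0,h]) for h in H]).astype(np.float32)
    print(U,uv[8],cv2.remap(g,uv[:,:1],uv[:,1:],cv2.INTER_LINEAR).ravel().astype(int).tolist())
E
```

```text
-0.005 [221.0581 241.6341] [146, 133, 122, 104, 86, 71, 65, 69, 77, 88, 94, 96, 97, 97, 96]
0 [218.4909 242.0867] [149, 135, 120, 103, 83, 71, 66, 68, 77, 87, 94, 96, 98, 98, 97]
0.005 [215.919  242.5396] [147, 133, 120, 102, 85, 70, 64, 69, 78, 87, 94, 96, 97, 98, 98]
```

Call:
move_arm --pt "3 0 0 0 60" --pt "3 0 0 0 60" --pt "1 0 0 0 60" --pt "0 0 0 0 60" --pt "0 0 0 0 0" --pt "0 0 0 0 0" --pt "0 0 0 0 0" --pt "0 0 0 0 0" --pt "0 0 0 0 0" --pt "0 0 0 0 0" --grip_force 45

```text
clock: 10.35
ee_pos: [0.4234, -0.3497, -0.0134]
ee_rot: [0.527, -0.471, 0.526, 0.473]
wrist_force: [0.5, 5.3, 2.5]
opening: 0.0451
```

```bash
python3 - <<'E'
from h import *
plan([.4235,-.351,-.0130],83.7)
E
```

```text
t 10.35 tcp [ 0.4234 -0.3497 -0.0134] F [0.4804 5.302  2.5303] open 45.09808793651776
tool x [-0.0001  0.003  -1.    ] y [-0.994   0.1092  0.0004] z [0.1092 0.994  0.0029] q [-0.8978  0.2735  1.9166  0.0022  0.9538 -2.3604]
shift now tool mm [-0.451  -0.1938 -1.2978]
spin rad 0.0005319530372185448 alt -3.1410607005525746 shift after spin mm [-0.451  -0.1945 -1.2977] alt y,z neg
```

Call:
move_arm --pt "0 0 0 0 60" --pt "0 0 0 0 60" --pt "0 0 0 0 60" --pt "-2 0 0 0 60" --pt "-2 0 0 0 60" --pt "0 0 0 0 60" --pt "0 0 0 0 38" --pt "0 0 0 0 38" --pt "0 0 0 0 38" --pt "0 0 0 0 38" --grip_force 5

```text
clock: 11.35
ee_pos: [0.4234, -0.3497, -0.0095]
ee_rot: [0.527, -0.471, 0.526, 0.473]
wrist_force: [0.9, 5.1, 4.0]
opening: 0.0461
```

```bash
python3 - <<'E'
from h import *
plan([.4235,-.351,-.0130],83.7)
E
```

```text
t 11.35 tcp [ 0.4234 -0.3497 -0.0095] F [0.8807 5.1411 3.9619] open 46.05687929863006
tool x [-0.0003  0.0029 -1.    ] y [-0.9941  0.1089  0.0006] z [0.1089 0.994  0.0028] q [-0.8977  0.2665  1.9162  0.0019  0.9614 -2.3605]
shift now tool mm [ 3.5443 -0.225  -1.2956]
spin rad 0.0008482492311377991 alt -3.140744404358655 shift after spin mm [ 3.5443 -0.2261 -1.2954] alt y,z neg
```

```bash
python3 - <<'E'
from h import *
for n in("side","top"):
    p,d=bot.snapshot(n); c=p[170:270,160:280] if n=="side" else p[120:310,140:360]
    cv2.imwrite(f"pics/{n}5.png",cv2.resize(c,None,fx=6 if n=="side" else 3,fy=6 if n=="side" else 3,interpolation=cv2.INTER_CUBIC)[:,:,::-1]); np.savez(f"pics/{n}5.npz",p=p,d=d)
P=cloud("top",None,np.load("pics/top0.npz")["d"])
a=np.radians(-6.3);ax=np.array([np.cos(a),np.sin(a)]);ay=np.array([-ax[1],ax[0]])
X=(P[...,:2]-[.4237,-.351])@ax*1e3;Y=(P[...,:2]-[.4237,-.351])@ay*1e3
for x in range(-40,41,8): print(x,["%d:%.0f"%(y,1e3*np.median(P[(abs(X-x)<4)&(abs(Y-y)<1.5)][:,2])) for y in range(-30,31,3) if ((abs(X-x)<4)&(abs(Y-y)<1.5)).any()])
E
```

```text
-40 ['-30:0', '-27:-1', '-24:-1', '-21:1', '-18:-0', '-15:34', '-12:40', '-9:40', '-6:45', '-3:45', '0:44', '3:43', '6:43', '9:40', '12:37', '15:4', '18:-1', '21:0', '24:-1', '27:1', '30:-2']
-32 ['-30:-3', '-27:0', '-24:-1', '-21:1', '-18:1', '-15:34', '-12:38', '-9:40', '-6:43', '-3:43', '0:44', '3:43', '6:42', '9:40', '12:38', '15:29', '18:-1', '21:-0', '24:2', '27:1', '30:-1']
-24 ['-30:-1', '-27:0', '-24:-2', '-21:22', '-18:20', '-15:19', '-12:36', '-9:40', '-6:43', '-3:43', '0:46', '3:44', '6:43', '9:41', '12:39', '15:27', '18:21', '21:21', '24:4', '27:-1', '30:-1']
-16 ['-30:1', '-27:-0', '-24:-1', '-21:22', '-18:22', '-15:33', '-12:37', '-9:41', '-6:42', '-3:44', '0:44', '3:45', '6:43', '9:42', '12:39', '15:22', '18:23', '21:22', '24:1', '27:1', '30:-0']
-8 ['-30:-1', '-27:-1', '-24:-2', '-21:20', '-18:21', '-15:33', '-12:37', '-9:40', '-6:43', '-3:43', '0:45', '3:43', '6:43', '9:42', '12:39', '15:26', '18:22', '21:22', '24:10', '27:-1', '30:1']
0 ['-30:0', '-27:0', '-24:13', '-21:20', '-18:21', '-15:23', '-12:36', '-9:41', '-6:41', '-3:44', '0:43', '3:44', '6:43', '9:41', '1
[... 321 characters left out ...]
:39', '-9:39', '-6:43', '-3:45', '0:45', '3:45', '6:42', '9:40', '12:39', '15:33', '18:21', '21:21', '24:3', '27:0', '30:0']
24 ['-30:-0', '-27:-1', '-24:1', '-21:21', '-18:21', '-15:21', '-12:37', '-9:41', '-6:43', '-3:45', '0:42', '3:43', '6:42', '9:40', '12:38', '15:32', '18:21', '21:21', '24:0', '27:-1', '30:-0']
32 ['-30:1', '-27:-1', '-24:-0', '-21:0', '-18:1', '-15:1', '-12:36', '-9:40', '-6:44', '-3:44', '0:44', '3:43', '6:43', '9:42', '12:39', '15:17', '18:-1', '21:0', '24:-0', '27:1', '30:-2']
40 ['-30:-1', '-27:-0', '-24:-3', '-21:1', '-18:-0', '-15:34', '-12:37', '-9:39', '-6:44', '-3:44', '0:44', '3:45', '6:43', '9:41', '12:39', '15:17', '18:2', '21:0', '24:0', '27:-0', '30:-2']
```

View pics/side5.png

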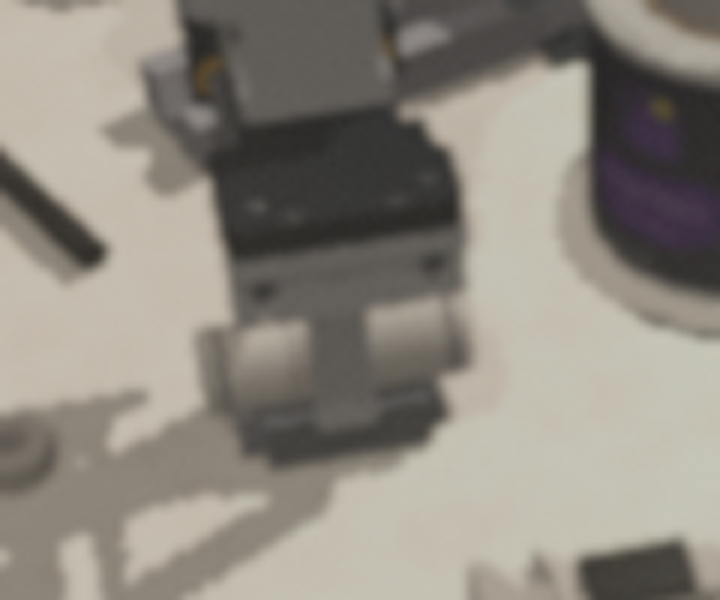

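View pics/top5.png

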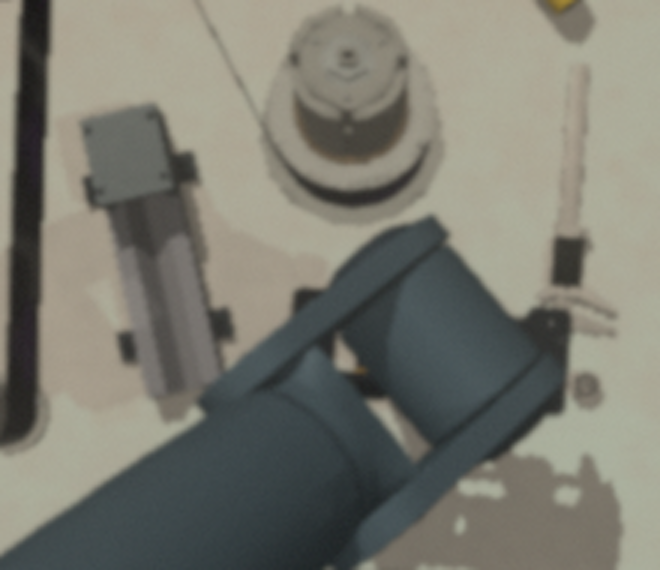

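```bash
python3 - <<'E'
from h import *
a=np.load("pics/side0.npz");b=np.load("pics/side3.npz");c=np.load("pics/side4.npz");e=np.load("pics/side5.npz")
d=np.abs(b["p"].astype(int)-a["p"].astype(int)).sum(2)
dd=(a["d"]-b["d"])*1e3
print("depth diff mm side0-side3, rows 205..232, cols 206..224")
for v in range(205,232): print(v," ".join("%4d"%dd[v,u] for u in range(204,226)), " | "," ".join("%3d"%d[v,u] for u in range(204,226,2)))
# near finger depth points in side5 around its bottom
P=cloud("side",None,e["d"])
for v in range(232,250): print(v,[tuple((P[v,u]*1e3).round(0).astype(int)) for u in (214,217,220)],e["p"][v,217])
E
```

```text
depth diff mm side0-side3, rows 205..232, cols 206..224
205    0   -2    2    2  140  161  161  159  155  161  156  156  155  151  152    1    0    0 -902    2   -5    1  |   23   0 174 266 267 266 268 107   4   7   9
206    0    0   -2   -2  138  155  156  156  154  155  153  151  153  151  149    6   -3    0    0    1    4    1  |   26   5 156 267 266 267 266 122  11   7   5
207    2   -1   -2   -3  124  147  152  149  148  150  153  144  148  145  147    0   -1   -1   -3    2    0    3  |   23  12 136 263 266 265 267 142  17   5   5
208    2    0   -2    1  120  147  146  149  147  149  145  143  141  140  143   -3   -1   -1   -1    3    1   -1  |   24  15 126 267 266 266 265 155  20   7   6
209   -1    3    3   -2    0  142  140  142  144  140  136  136  136  142  137  140    3    0   -2   -1    4    2  |   24  17 115 262 267 268 267 166  22   6   6
210    0    0    2    0    2  137  139  139  137  137  136  137  133  134  133  133    6    0   -1    3   -3   -1  |   26  17  86 262 269 270 268 180  23   9   3
211    0   -1    2   -1    1  130  132  131  134  132  132  131  131  12
[... 5462 characters left out ...]
int64(5)), (np.int64(425), np.int64(-373), np.int64(2))] [85 82 76]
246 [(np.int64(413), np.int64(-372), np.int64(2)), (np.int64(419), np.int64(-373), np.int64(1)), (np.int64(425), np.int64(-375), np.int64(1))] [113 108  99]
247 [(np.int64(413), np.int64(-371), np.int64(-1)), (np.int64(419), np.int64(-374), np.int64(-1)), (np.int64(424), np.int64(-376), np.int64(-1))] [133 126 116]
248 [(np.int64(413), np.int64(-374), np.int64(-1)), (np.int64(418), np.int64(-378), np.int64(1)), (np.int64(424), np.int64(-379), np.int64(0))] [146 139 127]
249 [(np.int64(411), np.int64(-378), np.int64(1)), (np.int64(417), np.int64(-379), np.int64(-1)), (np.int64(423), np.int64(-382), np.int64(0))] [166 159 146]
```

Call:
move_arm --pt "0 0 0 0 60" --pt "0 0 0 0 60" --pt "-3 0 0 0 60" --pt "-3 0 0 0 60" --pt "0 0 0 0 60" --pt "0 0 0 0 15" --pt "0 0 0 0 15" --pt "0 0 0 0 15" --pt "0 0 0 0 15" --pt "0 0 0 0 15" --grip_force 5

```text
clock: 12.45
ee_pos: [0.4233, -0.3497, -0.0036]
ee_rot: [0.527, -0.471, 0.526, 0.473]
wrist_force: [0.2, 6.0, 3.0]
opening: 0.0299
```

```bash
python3 - <<'E'
from h import *
plan([.4235,-.351,-.0130],83.7)
n="side"
p,d=bot.snapshot(n); c=p[170:270,160:280]; cv2.imwrite("pics/side6.png",cv2.resize(c,None,fx=6,fy=6,interpolation=cv2.INTER_CUBIC)[:,:,::-1]); np.savez(f"pics/{n}6.npz",p=p,d=d)
E
```

```text
t 12.45 tcp [ 0.4233 -0.3497 -0.0036] F [0.1767 5.9664 3.003 ] open 29.88011157758026
tool x [-0.0005  0.003  -1.    ] y [-0.9941  0.1088  0.0009] z [0.1088 0.9941 0.0029] q [-0.8978  0.2562  1.9156  0.0017  0.9725 -2.3606]
shift now tool mm [ 9.3499 -0.3792 -1.3237]
spin rad 0.0009328125311716111 alt -3.1406598410586217 shift after spin mm [ 9.3499 -0.3805 -1.3234] alt y,z neg
```

View pics/side6.png

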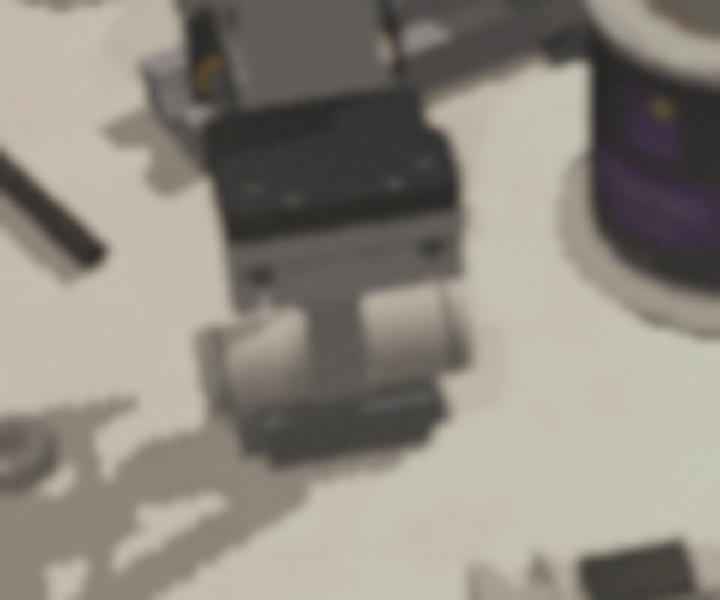

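Call:
move_arm --pt "0 0 0 0 45" --pt "0 0 0 0 45" --pt "0.8 0 0.7 0 45" --pt "0.7 0 0.7 0 45" --pt "0 0 0 0 45" --pt "0 0 0 0 0" --pt "0 0 0 0 0" --pt "0 0 0 0 0" --pt "0 0 0 0 0" --pt "0 0 0 0 0" --grip_force 50

```text
clock: 13.5
ee_pos: [0.4235, -0.3497, -0.0048]
ee_rot: [0.526, -0.472, 0.526, 0.472]
wrist_force: [-0.6, 0.2, 0.4]
opening: 0.0289
```

```bash
python3 - <<'E'
from h import *
plan([.4235,-.351,-.0130],83.7)
E
```

```text
t 13.5 tcp [ 0.4235 -0.3497 -0.0048] F [-0.581   0.1998  0.3704] open 28.85860950732982
tool x [ 0.  0. -1.] y [-0.9941  0.1086 -0.    ] z [0.1086 0.9941 0.    ] q [-0.8968  0.2572  1.917   0.      0.9674 -2.3588]
shift now tool mm [ 8.1728 -0.1324 -1.2507]
spin rad 0.0011302723008337415 alt -3.1404623812889594 shift after spin mm [ 8.1728 -0.1338 -1.2505] alt y,z neg
```

Call:
move_arm --pt "-1 0 0 0 0" --pt "-2 0 0 0 0" --pt "-3 0 0 0 0" --pt "-4 0 0 0 0" --pt "-5 0 0 0 0" --pt "-5 0 0 0 0" --pt "-4 0 0 0 0" --pt "-2 0 0 0 0" --pt "0 0 0 0 0" --pt "0 0 0 0 0"

```text
clock: 14.5
ee_pos: [0.4234, -0.3496, 0.0211]
ee_rot: [0.526, -0.472, 0.526, 0.472]
wrist_force: [0.1, -0.7, -5.4]
opening: 0.0287
```

```bash
python3 - <<'E'
from h import *
plan([.4235,-.351,-.0130],83.7)
n="side"
p,d=bot.snapshot(n); c=p[170:270,160:280]; cv2.imwrite("pics/side7.png",cv2.resize(c,None,fx=6,fy=6,interpolation=cv2.INTER_CUBIC)[:,:,::-1]); np.savez(f"pics/{n}7.npz",p=p,d=d)
E
```

```text
t 14.5 tcp [ 0.4234 -0.3496  0.0211] F [ 0.1429 -0.7298 -5.3925] open 28.741200849065283
tool x [-0.0002  0.0002 -1.    ] y [-0.9941  0.1086  0.0002] z [0.1086 0.9941 0.0001] q [-0.8968  0.213   1.9122 -0.      1.0167 -2.3588]
shift now tool mm [34.0828 -0.2704 -1.3363]
spin rad 0.0011203193989602895 alt -3.1404723341908327 shift after spin mm [34.0828 -0.2719 -1.336 ] alt y,z neg
```

View pics/side7.png

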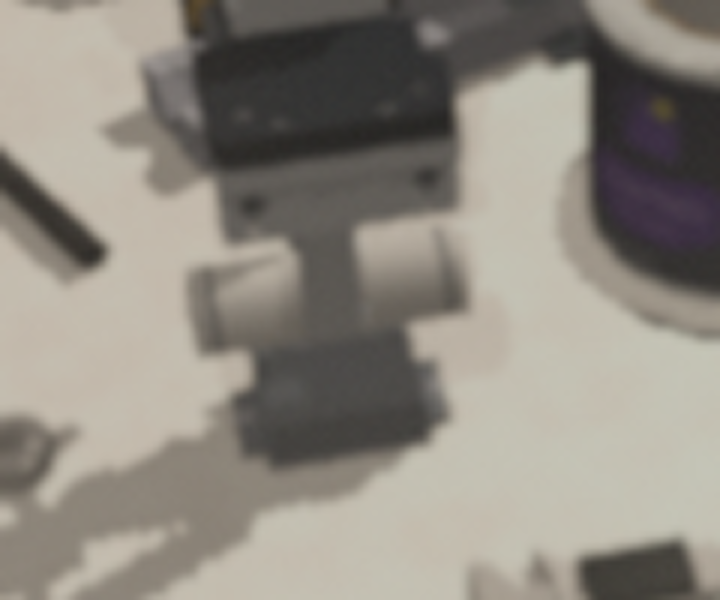

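Call:
move_arm --pt "-8 0 0 -0.06 0" --pt "-12 0 0 -0.09 0" --pt "-12 0 0 -0.09 0" --pt "-8 0 0 -0.085 0" --pt "0 0 10 0 0" --pt "0 0 20 0 0" --pt "0 0 20 0 0" --pt "0 0 20 0 0" --pt "0 0 10 0 0" --pt "0 0 0 0 0"

```text
clock: 15.55
ee_pos: [0.4056, -0.2699, 0.0604]
ee_rot: [0.443, -0.551, 0.443, 0.552]
wrist_force: [0.2, 0.1, -5.3]
opening: 0.0289
```

```bash
python3 - <<'E'
from h import *
plan([.4557,-.1692,.06],102.3)
E
```

```text
t 15.55 tcp [ 0.4056 -0.2699  0.0604] F [ 0.2298  0.1064 -5.3403] open 28.928087181265184
tool x [-0.0011  0.0012 -1.    ] y [-0.9767 -0.2148  0.0008] z [-0.2148  0.9767  0.0014] q [-0.8203  0.0088  2.0516  0.      1.0829 -2.6076]
shift now tool mm [  0.4221 -70.5218  87.5776]
spin rad 0.001821697292569089 alt -3.139770956297224 shift after spin mm [  0.4221 -70.3621  87.7059] alt y,z neg
```

Call:
move_arm --pt "0 -5 7 0 0" --pt "0 -12 15 0 0" --pt "0 -16 20 0 0" --pt "0 -16 20 0 0" --pt "0 -12 15 0 0" --pt "0 -6 7 0 0" --pt "0 -3 3 0 0" --pt "0 0 0 0 0" --pt "0 0 0 0 0" --pt "0 0 0 0 0"

```text
clock: 16.55
ee_pos: [0.4559, -0.1723, 0.0612]
ee_rot: [-0.443, 0.551, -0.444, -0.551]
wrist_force: [-0.2, -1.3, -5.4]
opening: 0.0286
```

```bash
python3 - <<'E'
from h import *
plan([.4557,-.1692,-.0028],102.3)
for n in ("side",):
    p,d=bot.snapshot(n); c=p[100:250,140:300]; cv2.imwrite("pics/side8.png",cv2.resize(c,None,fx=5,fy=4,interpolation=cv2.INTER_CUBIC)[:,:,::-1]); np.savez(f"pics/{n}8.npz",p=p,d=d)
E
```

```text
t 16.55 tcp [ 0.4559 -0.1723  0.0612] F [-0.1517 -1.3083 -5.3804] open 28.622941578469096
tool x [-0.     -0.0002 -1.    ] y [-0.977  -0.2134  0.    ] z [-0.2134  0.977  -0.0002] q [-0.5944  0.0065  2.0522 -0.0002  1.0828 -2.3802]
shift now tool mm [63.9739 -0.4983  3.0863]
spin rad 0.0003969385438596673 alt -3.1411957150459333 shift after spin mm [63.9739 -0.4971  3.0865] alt y,z neg
```

View pics/side8.png

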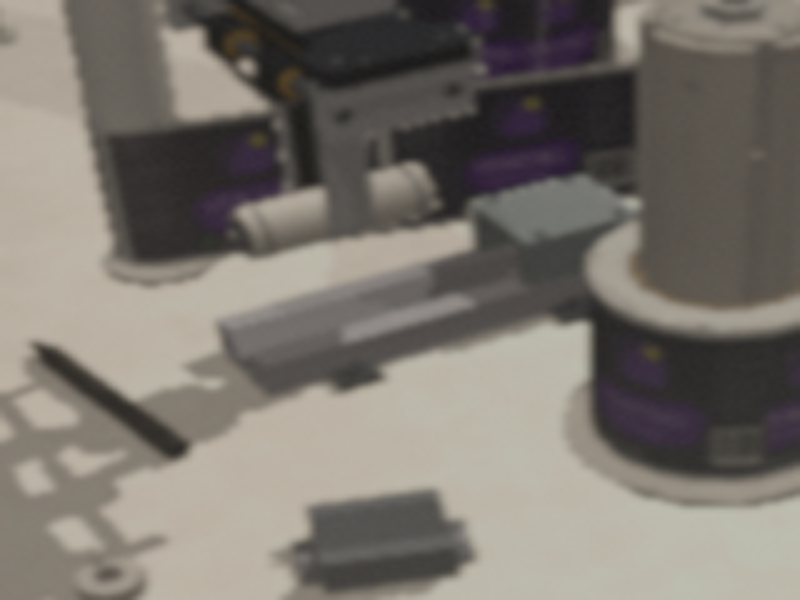

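Call:
move_arm --pt "5 0 1 0 0" --pt "10 0 1 0 0" --pt "10 0 1 0 0" --pt "10 0 0 0 0" --pt "8 0 0 0 0" --pt "6 0 0 0 0" --pt "3 0 0 0 0" --pt "0 0 0 0 0" --pt "0 0 0 0 0" --pt "0 0 0 0 0"

```text
clock: 17.6
ee_pos: [0.4558, -0.169, 0.0097]
ee_rot: [-0.443, 0.551, -0.443, -0.551]
wrist_force: [1.2, 0.0, -4.8]
opening: 0.0285
```

```bash
python3 - <<'E'
from h import *
plan([.4557,-.1692,-.0028],102.3)
for n in ("side","top"):
    p,d=bot.snapshot(n); c=p[100:250,140:300]; cv2.imwrite(f"pics/{n}9.png",cv2.resize(c,None,fx=5,fy=4,interpolation=cv2.INTER_CUBIC)[:,:,::-1]); np.savez(f"pics/{n}9.npz",p=p,d=d)
P=cloud("side",None,np.load("pics/side9.npz")["d"])
o=np.array([.5026,-.1599]);a=np.radians(12.3);ax=np.array([np.cos(a),np.sin(a)]);ay=np.array([-ax[1],ax[0]])
X=(P[...,:2]-o)@ax*1e3;Y=(P[...,:2]-o)@ay*1e3;Z=P[...,2]*1e3
for x in range(-100,10,10):
    k=(abs(X-x)<5)&(abs(Y)<20)&(Z>28)&(Z<62); print(x,k.sum(), "Y",np.percentile(Y[k],[2,98]) if k.any() else'', "Ztop",np.percentile(Z[k],98) if k.any() else '')
E
```

```text
t 17.6 tcp [ 0.4558 -0.169   0.0097] F [ 1.2137  0.04   -4.8341] open 28.54598615373143
tool x [ 0.0009 -0.0006 -1.    ] y [-0.9767 -0.2146 -0.0007] z [-0.2146  0.9767 -0.0008] q [-0.5887  0.0944  2.0739 -0.      0.9722 -2.3757]
shift now tool mm [12.4625  0.1847 -0.1852]
spin rad 0.0015730265623008558 alt -3.1400196270274923 shift after spin mm [12.4625  0.1844 -0.1854] alt y,z neg
-100 0 Y  Ztop 
-90 72 Y [-14.7674  13.7512] Ztop 58.53445640777642
-80 54 Y [-15.9234   4.0258] Ztop 60.386650395871435
-70 55 Y [-16.9391   4.6485] Ztop 58.43490117424713
-60 62 Y [-19.3579  18.4169] Ztop 59.08030241817198
-50 25 Y [-13.9834  18.0401] Ztop 60.58547349602469
-40 2 Y [-17.5307  17.2591] Ztop 59.83944616074587
-30 26 Y [-15.2585  -4.9402] Ztop 57.47338247951939
-20 49 Y [-15.7751   4.3679] Ztop 58.36026596740151
-10 49 Y [-15.4644   5.9657] Ztop 58.115195998502486
0 18 Y [-14.8481   4.5771] Ztop 58.447673719072434
```

View pics/side9.png

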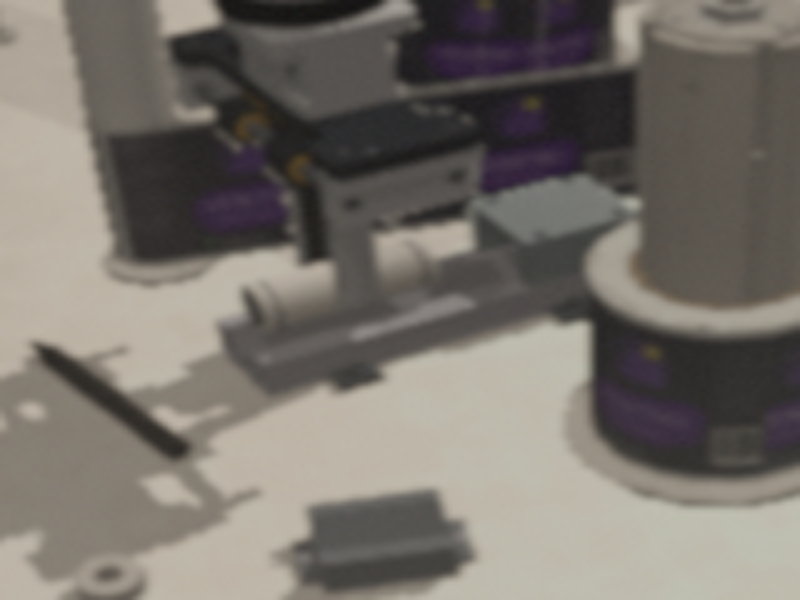

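Call:
move_arm --pt "3 0 0 0 0" --pt "3 0 0 0 0" --pt "2 0 0 0 0" --pt "1.5 0 0 0 0" --pt "1 0 0 0 0" --pt "0.5 0 0 0 0" --pt "0.3 0 0 0 0" --pt "0.2 0 0 0 0" --pt "0 0 0 0 0" --pt "0 0 0 0 0"

```text
clock: 18.7
ee_pos: [0.4554, -0.1684, -0.0022]
ee_rot: [0.443, -0.551, 0.443, 0.551]
wrist_force: [-0.5, 3.9, 0.1]
opening: 0.0291
```

```bash
python3 - <<'E'
from h import *
plan([.4557,-.1692,-.0028],102.3)
E
```

```text
t 18.7 tcp [ 0.4554 -0.1684 -0.0022] F [-0.5475  3.9175  0.0519] open 29.104082979137996
tool x [-0.0001  0.0006 -1.    ] y [-0.9767 -0.2144 -0.    ] z [-0.2144  0.9767  0.0007] q [-0.5885  0.117   2.0766  0.0006  0.9485 -2.3757]
shift now tool mm [ 0.6425 -0.119  -0.8781]
spin rad 0.001402313766119138 alt -3.140190339823674 shift after spin mm [ 0.6425 -0.1202 -0.8779] alt y,z neg
```

Call:
move_arm --pt "0 0 0.5 0 0" --pt "0.3 0 0.4 0 0" --pt "0 0 0 0 0" --pt "0 0 0 0 45" --pt "0 0 0 0 45" --pt "0 0 0 0 45" --pt "0 0 0 0 45" --pt "-3 0 0 0 45" --pt "-6 0 0 0 45" --pt "-10 0 0 0 45"

```text
clock: 19.7
ee_pos: [0.4549, -0.1676, 0.0166]
ee_rot: [0.443, -0.551, 0.443, 0.551]
wrist_force: [-0.8, -0.3, 0.2]
opening: 0.0424
```

```bash
python3 - <<'E'
from h import *
plan([.4557,-.1692,-.0028],102.3)
E
```

```text
t 19.7 tcp [ 0.4549 -0.1676  0.0166] F [-0.8354 -0.331   0.2223] open 42.37502651554236
tool x [-0.0008  0.0005 -1.    ] y [-0.9767 -0.2145  0.0007] z [-0.2145  0.9767  0.0007] q [-0.5874  0.0795  2.0741 -0.0001  0.9889 -2.3743]
shift now tool mm [19.4139 -0.4836 -1.7536]
spin rad 0.0014878178992727333 alt -3.1401048356905203 shift after spin mm [19.4139 -0.4862 -1.7529] alt y,z neg
```

Call:
move_arm --pt "-15 0 0 0 45" --pt "0 10 0 0 45" --pt "0 15 0 0 45" --pt "0 15 0 0 45" --pt "0 15 0 0 45" --pt "0 12 0 0 0" --pt "0 0 0 0 0" --pt "0 0 0 0 0" --pt "0 0 0 0 0" --pt "0 0 0 0 0" --grip_force 20

```text
clock: 20.7
ee_pos: [0.3902, -0.1822, 0.0315]
ee_rot: [-0.443, 0.551, -0.443, -0.551]
wrist_force: [0.2, -0.3, 0.5]
opening: 0.0061
```

```bash
python3 - <<'E'
from h import *
ax=np.array([np.cos(np.radians(12.3)),np.sin(np.radians(12.3))])
t=np.array([.4549,-.1676])-.066*ax
plan([*t,.001],102.3)
for n in ("side",):
    p,d=bot.snapshot(n); c=p[100:250,140:300]; cv2.imwrite(f"pics/{n}10.png",cv2.resize(c,None,fx=5,fy=4,interpolation=cv2.INTER_CUBIC)[:,:,::-1]); np.savez(f"pics/{n}10.npz",p=p,d=d)
P=cloud("side",None,d)
o=np.array([.5026,-.1599]);ay=np.array([-ax[1],ax[0]])
X=(P[...,:2]-o)@ax*1e3;Y=(P[...,:2]-o)@ay*1e3;Z=P[...,2]*1e3
for x in range(-110,10,10):
    k=(abs(X-x)<5)&(abs(Y)<18)&(Z>25)&(Z<55); print(x,k.sum(), "Y",np.percentile(Y[k],[2,98]) if k.any() else'', "Ztop",np.percentile(Z[k],98) if k.any() else '')
k=(abs(Y)<18)&(Z>28)&(Z<50)&(X<20)&(X>-120);print("X ext",np.percentile(X[k],[0,1,99,100]))
E
```

```text
t 20.7 tcp [ 0.3902 -0.1822  0.0315] F [ 0.1861 -0.2698  0.4603] open 6.116035355672064
tool x [ 0.0002 -0.0001 -1.    ] y [-0.9766 -0.215  -0.0002] z [-0.215   0.9766 -0.0002] q [-0.7014 -0.0836  2.2035  0.      1.0214 -2.4889]
shift now tool mm [30.4586 -0.3243  0.4795]
spin rad 0.0020123420787521635 alt -3.139580311511041 shift after spin mm [30.4586 -0.3234  0.4802] alt y,z neg
-110 0 Y  Ztop 
-100 0 Y  Ztop 
-90 62 Y [-14.6981  10.8502] Ztop 46.61776165457399
-80 50 Y [-14.4214   7.3402] Ztop 47.18251459524959
-70 50 Y [-13.0429   9.0184] Ztop 46.75768409880969
-60 48 Y [-13.9167   5.613 ] Ztop 46.69696767112491
-50 49 Y [-15.9698   9.7116] Ztop 47.210210472628994
-40 51 Y [-14.3112   6.3735] Ztop 46.47395531507637
-30 44 Y [-13.5656   5.6174] Ztop 47.4816573508137
-20 46 Y [-14.2473   7.3597] Ztop 45.912609540899254
-10 47 Y [-14.5095   5.8735] Ztop 46.24786538070098
0 14 Y [-14.1086   2.6122] Ztop 46.52193094928114
X ext [-93.5543 -92.5675  -3.2163  -2.1679]
```

View pics/side10.png

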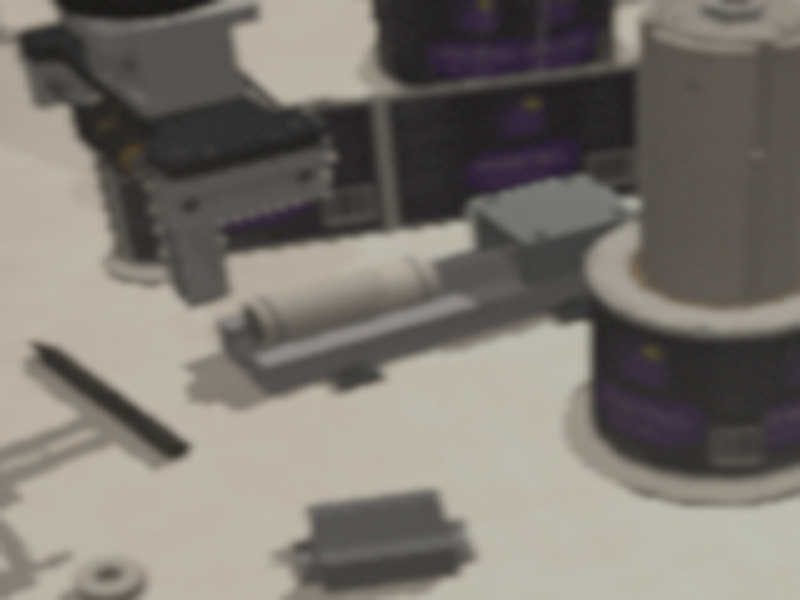

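Call:
move_arm --pt "0 0 0.5 0 0" --pt "5 0 0 0 0" --pt "8 0 0 0 0" --pt "8 0 0 0 0" --pt "5 0 0 0 0" --pt "4 0 0 0 0" --pt "2.5 0 0 0 0" --pt "0 0 0 0 0" --pt "0 -3 0 0 0" --pt "0 -3 0 0 0"

```text
clock: 21.75
ee_pos: [0.396, -0.1806, -0.0008]
ee_rot: [-0.443, 0.551, -0.443, -0.551]
wrist_force: [1.0, -0.3, 0.2]
opening: 0.0004
```

```bash
cat >> h.py <<'E'
def gx():
    s=bot.read_state();a=np.radians(12.3);ax=np.array([np.cos(a),np.sin(a)]);ay=np.array([-ax[1],ax[0]]);o=np.array([.5026,-.1599])
    e=s["ee_pos"][:2]-o;f=s["wrist_force"]
    print("t",s["clock"],"tcp",s["ee_pos"],"xg %.2f yg %.2f"%(e@ax*1e3,e@ay*1e3),"push %.2f lat %.2f up %.2f"%(-f[:2]@ax,-f[:2]@ay,f[2]),"open",s["opening"]*1e3)
E
python3 - <<'E'
from h import *
gx()
for n in ("side",):
    p,d=bot.snapshot(n); c=p[130:230,150:310]; cv2.imwrite(f"pics/{n}11.png",cv2.resize(c,None,fx=5,fy=5,interpolation=cv2.INTER_CUBIC)[:,:,::-1]); np.savez(f"pics/{n}11.npz",p=p,d=d)
E
```

```text
t 21.75 tcp [ 0.396  -0.1806 -0.0008] xg -108.58 yg 2.50 push -0.94 lat 0.51 up 0.18 open 0.43909672244415404
```

View pics/side11.png

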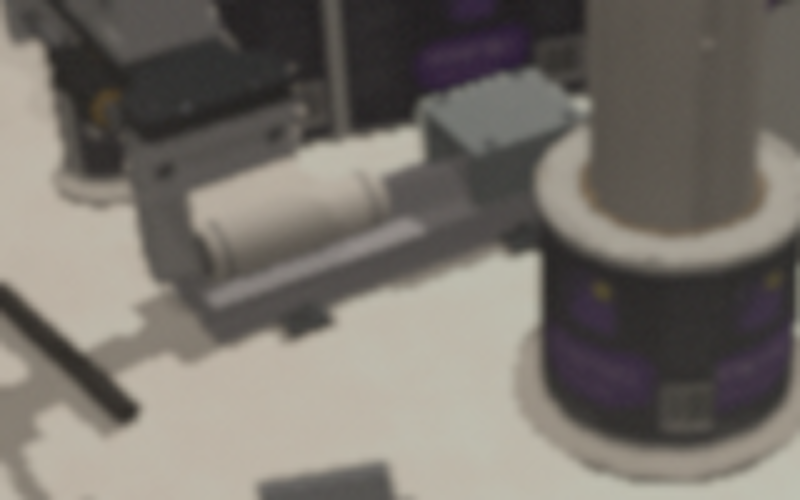

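Call:
move_arm --pt "0 -4 0 0 0" --pt "0 -4 0 0 0" --pt "0 -6 0 0 0" --pt "0 -6 0 0 0" --pt "0 -6 0 0 0" --pt "0 -6 0 0 0" --pt "0 -6 0 0 0" --pt "0 -5 0 0 0" --pt "0 -4 0 0 0" --pt "0 -2 0 0 0"

```text
clock: 22.8
ee_pos: [0.4437, -0.1698, -0.0012]
ee_rot: [0.443, -0.551, 0.443, 0.551]
wrist_force: [-1.9, -0.1, 1.3]
opening: 0.0003
```

```bash
python3 - <<'E'
from h import *
gx()
E
```

```text
t 22.8 tcp [ 0.4437 -0.1698 -0.0012] xg -59.63 yg 2.88 push 1.87 lat -0.29 up 1.34 open 0.3351149458223122
```

Call:
move_arm --pt "0 -1 0 0 0" --pt "0 -1 0 0 0" --pt "0 -1 0 0 0" --pt "0 -1 0 0 0" --pt "0 -1 0 0 0" --pt "0 -1 0 0 0" --pt "0 -1 0 0 0" --pt "0 -0.5 0 0 0" --pt "0 -0.5 0 0 0" --pt "0 0 0 0 0"

```text
clock: 23.8
ee_pos: [0.4513, -0.1681, -0.0011]
ee_rot: [-0.443, 0.551, -0.443, -0.551]
wrist_force: [-0.8, -0.4, 0.2]
opening: 0.0007
```

```bash
python3 - <<'E'
from h import *
gx()
for n in ("side",):
    p,d=bot.snapshot(n); c=p[130:230,150:310]; cv2.imwrite(f"pics/{n}12.png",cv2.resize(c,None,fx=5,fy=5,interpolation=cv2.INTER_CUBIC)[:,:,::-1]); np.savez(f"pics/{n}12.npz",p=p,d=d)
E
```

```text
t 23.8 tcp [ 0.4513 -0.1681 -0.0011] xg -51.89 yg 2.92 push 0.86 lat 0.22 up 0.20 open 0.7032574025561547
```

View pics/side12.png

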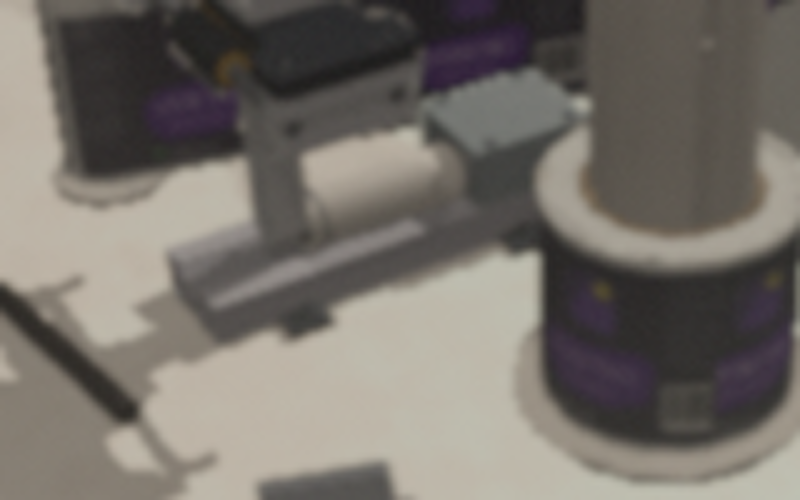

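Call:
move_arm --pt "0 -0.3 0 0 0" --pt "0 -0.3 0 0 0" --pt "0 -0.3 0 0 0" --pt "0 -0.3 0 0 0" --pt "0 -0.3 0 0 0" --pt "0 -0.3 0 0 0" --pt "0 -0.3 0 0 0" --pt "0 -0.2 0 0 0" --pt "0 -0.2 0 0 0" --pt "0 0 0 0 0"

```text
clock: 24.85
ee_pos: [0.4537, -0.1676, -0.0012]
ee_rot: [0.443, -0.551, 0.443, 0.551]
wrist_force: [-1.1, -0.3, -0.1]
opening: 0.0006
```

Call:
move_arm --pt "0 -0.3 0 0 0" --pt "0 -0.3 0 0 0" --pt "0 -0.3 0 0 0" --pt "0 -0.3 0 0 0" --pt "0 -0.3 0 0 0" --pt "0 -0.3 0 0 0" --pt "0 -0.3 0 0 0" --pt "0 -0.2 0 0 0" --pt "0 -0.2 0 0 0" --pt "0 0 0 0 0"

```text
clock: 25.85
ee_pos: [0.4561, -0.1671, -0.0011]
ee_rot: [-0.443, 0.551, -0.443, -0.551]
wrist_force: [-1.1, 0.1, -0.1]
opening: 0.0004
```

Call:
move_arm --pt "0 -0.3 0 0 0" --pt "0 -0.3 0 0 0" --pt "0 -0.3 0 0 0" --pt "0 -0.3 0 0 0" --pt "0 -0.3 0 0 0" --pt "0 -0.3 0 0 0" --pt "0 -0.3 0 0 0" --pt "0 -0.2 0 0 0" --pt "0 -0.2 0 0 0" --pt "0 0 0 0 0"

```text
clock: 26.85
ee_pos: [0.4586, -0.1665, -0.0012]
ee_rot: [-0.443, 0.551, -0.443, -0.551]
wrist_force: [-0.7, -1.0, -0.2]
opening: 0.0006
```

Call:
move_arm --pt "0 -0.3 0 0 0" --pt "0 -0.3 0 0 0" --pt "0 -0.3 0 0 0" --pt "0 -0.3 0 0 0" --pt "0 -0.3 0 0 0" --pt "0 -0.3 0 0 0" --pt "0 -0.3 0 0 0" --pt "0 -0.2 0 0 0" --pt "0 -0.2 0 0 0" --pt "0 0 0 0 0"

```text
clock: 27.85
ee_pos: [0.461, -0.166, -0.0011]
ee_rot: [-0.443, 0.551, -0.443, -0.551]
wrist_force: [-0.6, -0.2, -0.6]
opening: 0.0001
```

Call:
move_arm --pt "0 -0.3 0 0 0" --pt "0 -0.3 0 0 0" --pt "0 -0.3 0 0 0" --pt "0 -0.3 0 0 0" --pt "0 -0.3 0 0 0" --pt "0 -0.3 0 0 0" --pt "0 -0.3 0 0 0" --pt "0 -0.2 0 0 0" --pt "0 -0.2 0 0 0" --pt "0 0 0 0 0"

```text
clock: 28.85
ee_pos: [0.4634, -0.1655, -0.0011]
ee_rot: [-0.443, 0.551, -0.443, -0.551]
wrist_force: [-1.0, -0.4, -0.9]
opening: 0.0007
```

Call:
move_arm --pt "0 -0.3 0 0 0" --pt "0 -0.3 0 0 0" --pt "0 -0.3 0 0 0" --pt "0 -0.3 0 0 0" --pt "0 -0.3 0 0 0" --pt "0 -0.3 0 0 0" --pt "0 -0.3 0 0 0" --pt "0 -0.2 0 0 0" --pt "0 -0.2 0 0 0" --pt "0 0 0 0 0"

```text
clock: 29.85
ee_pos: [0.4659, -0.165, -0.0011]
ee_rot: [-0.443, 0.551, -0.443, -0.551]
wrist_force: [-1.3, -0.3, -0.1]
opening: 0.0003
```

Call:
move_arm --pt "0 -0.3 0 0 0" --pt "0 -0.3 0 0 0" --pt "0 -0.3 0 0 0" --pt "0 -0.3 0 0 0" --pt "0 -0.3 0 0 0" --pt "0 -0.3 0 0 0" --pt "0 -0.3 0 0 0" --pt "0 -0.2 0 0 0" --pt "0 -0.2 0 0 0" --pt "0 0 0 0 0"

```text
clock: 30.85
ee_pos: [0.4683, -0.1644, -0.0011]
ee_rot: [-0.443, 0.551, -0.443, -0.551]
wrist_force: [-0.2, -0.2, -0.2]
opening: 0.0002
```

Call:
move_arm --pt "0 -0.3 0 0 0" --pt "0 -0.3 0 0 0" --pt "0 -0.3 0 0 0" --pt "0 -0.3 0 0 0" --pt "0 -0.3 0 0 0" --pt "0 -0.3 0 0 0" --pt "0 -0.3 0 0 0" --pt "0 -0.2 0 0 0" --pt "0 -0.2 0 0 0" --pt "0 0 0 0 0"

```text
clock: 31.85
ee_pos: [0.4708, -0.1639, -0.0011]
ee_rot: [-0.443, 0.551, -0.443, -0.551]
wrist_force: [-1.5, 0.2, -0.0]
opening: 0.0005
```

Call:
move_arm --pt "0 -0.3 0 0 0" --pt "0 -0.3 0 0 0" --pt "0 -0.3 0 0 0" --pt "0 -0.3 0 0 0" --pt "0 -0.3 0 0 0" --pt "0 -0.3 0 0 0" --pt "0 -0.3 0 0 0" --pt "0 -0.2 0 0 0" --pt "0 -0.2 0 0 0" --pt "0 0 0 0 0"

```text
clock: 32.85
ee_pos: [0.4732, -0.1633, -0.0011]
ee_rot: [-0.443, 0.551, -0.443, -0.551]
wrist_force: [-1.0, -0.2, 0.3]
opening: 0.0004
```

Call:
move_arm --pt "0 -0.3 0 0 0" --pt "0 -0.3 0 0 0" --pt "0 -0.3 0 0 0" --pt "0 -0.3 0 0 0" --pt "0 -0.3 0 0 0" --pt "0 -0.3 0 0 0" --pt "0 -0.3 0 0 0" --pt "0 -0.2 0 0 0" --pt "0 -0.2 0 0 0" --pt "0 0 0 0 0"

```text
clock: 33.85
ee_pos: [0.4755, -0.1628, -0.0012]
ee_rot: [0.443, -0.551, 0.443, 0.551]
wrist_force: [-2.5, -1.5, 1.5]
opening: 0.0004
```

Call:
move_arm --pt "0 -0.2 0 0 0" --pt "0 -0.2 0 0 0" --pt "0 -0.2 0 0 0" --pt "0 -0.1 0 0 0" --pt "0 0 0 0 0" --pt "0 0 0 0 0" --pt "0 0 0 0 0" --pt "0 0 0 0 0" --pt "0 0 0 0 0" --pt "0 0 0 0 0"

```text
clock: 34.85
ee_pos: [0.4757, -0.1626, -0.0013]
ee_rot: [0.443, -0.551, 0.443, 0.551]
wrist_force: [-3.8, -2.2, 2.8]
opening: 0.0003
```

```bash
python3 - <<'E'
from h import *
gx()
E
```

```text
t 34.85 tcp [ 0.4757 -0.1626 -0.0013] xg -26.83 yg 3.05 push 4.24 lat 1.36 up 2.80 open 0.3226727614460725
```

Call:
move_arm --pt "0 -0.2 0 0 0" --pt "0 -0.2 0 0 0" --pt "0 -0.2 0 0 0" --pt "0 -0.2 0 0 0" --pt "0 0 0 0 0" --pt "0 0 0 0 0" --pt "0 0 0 0 0" --pt "0 0 0 0 0" --pt "0 0 0 0 0" --pt "0 0 0 0 0"

```text
clock: 35.85
ee_pos: [0.4759, -0.1625, -0.0014]
ee_rot: [0.442, -0.55, 0.444, 0.552]
wrist_force: [-6.6, -2.0, 3.1]
opening: 0.0004
```

```bash
python3 - <<'E'
from h import *
gx()
E
```

```text
t 35.85 tcp [ 0.4759 -0.1625 -0.0014] xg -26.62 yg 3.13 push 6.89 lat 0.55 up 3.07 open 0.4162146309605724
```

Call:
move_arm --pt "0 -0.3 0 0 0" --pt "0 -0.3 0 0 0" --pt "0 -0.3 0 0 0" --pt "0 -0.2 0 0 0" --pt "0 -0.1 0 0 0" --pt "0 0 0 0 0" --pt "0 0 0 0 0" --pt "0 0 0 0 0" --pt "0 0 0 0 0" --pt "0 0 0 0 0"

```text
clock: 36.85
ee_pos: [0.4761, -0.1623, -0.0016]
ee_rot: [0.442, -0.55, 0.444, 0.553]
wrist_force: [-9.8, -3.4, 4.2]
opening: 0.0009
```

```bash
python3 - <<'E'
from h import *
gx()
E
```

```text
t 36.85 tcp [ 0.4761 -0.1623 -0.0016] xg -26.42 yg 3.30 push 10.29 lat 1.26 up 4.20 open 0.8899036484359949
```

Call:
move_arm --pt "0 -0.2 0 0 0" --pt "0 -0.2 0 0 0" --pt "0 0 0 0 0" --pt "0 0 0 0 0" --pt "0 0 0 0 0" --pt "0 0 0 0 0" --pt "0 0 0 0 0" --pt "0 0 0 0 0" --pt "0 0 0 0 0" --pt "0 0 0 0 0"

```text
clock: 37.85
ee_pos: [0.4762, -0.1622, -0.0017]
ee_rot: [0.442, -0.55, 0.444, 0.553]
wrist_force: [-10.7, -3.8, 5.1]
opening: 0.0003
```

```bash
python3 - <<'E'
from h import *
gx()
for n in ("side","top"):
    p,d=bot.snapshot(n); c=p[130:230,150:310] if n=="side" else p[120:280,140:320]; cv2.imwrite(f"pics/{n}13.png",cv2.resize(c,None,fx=4,fy=4,interpolation=cv2.INTER_CUBIC)[:,:,::-1]); np.savez(f"pics/{n}13.npz",p=p,d=d)
gx()
P=cloud("side",None,np.load("pics/side13.npz")["d"])
o=np.array([.5026,-.1599]);a=np.radians(12.3);ax=np.array([np.cos(a),np.sin(a)]);ay=np.array([-ax[1],ax[0]])
X=(P[...,:2]-o)@ax*1e3;Y=(P[...,:2]-o)@ay*1e3;Z=P[...,2]*1e3
for x in range(-30,45,5):
    k=(abs(X-x)<2.5)&(abs(Y)<18)&(Z>25)&(Z<55); print(x,k.sum(),"Ztop",np.percentile(Z[k],[50,98]) if k.any() else '')
E
```

```text
t 37.85 tcp [ 0.4762 -0.1622 -0.0017] xg -26.30 yg 3.38 push 11.28 lat 1.41 up 5.07 open 0.3336981899528193
t 37.95 tcp [ 0.4762 -0.1622 -0.0017] xg -26.29 yg 3.34 push 11.27 lat 0.78 up 4.55 open 0.2782355582762088
-30 15 Ztop [43.1101 53.9206]
-25 18 Ztop [44.8194 54.6193]
-20 18 Ztop [44.2328 54.5698]
-15 17 Ztop [35.669  53.6567]
-10 24 Ztop [39.0255 45.9858]
-5 22 Ztop [39.9906 45.578 ]
0 22 Ztop [41.2924 45.9549]
5 23 Ztop [42.2234 46.0113]
10 22 Ztop [37.9803 45.4537]
15 20 Ztop [41.6535 46.8485]
20 22 Ztop [39.6001 46.2495]
25 21 Ztop [39.7718 46.3486]
30 25 Ztop [40.2827 45.5842]
35 19 Ztop [41.2399 51.0003]
40 38 Ztop [44.9131 54.3057]
```

View pics/side13.png

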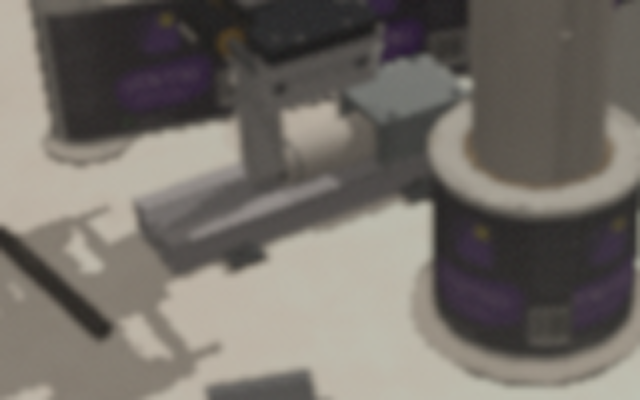

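Call:
move_arm --pt "0 1 0 0 0" --pt "0 2 0 0 0" --pt "0 3 0 0 0" --pt "0 5 0 0 0" --pt "0 8 0 0 0" --pt "0 8 0 0 0" --pt "-10 0 0 0 0" --pt "-20 0 0 0 0" --pt "-25 0 0 0 0" --pt "-25 0 0 0 0"

```text
clock: 38.95
ee_pos: [0.4523, -0.168, 0.0804]
ee_rot: [-0.443, 0.551, -0.443, -0.551]
wrist_force: [0.4, -0.5, 0.7]
opening: 0.0005
```

Call:
move_arm --pt "-40 0 0 0 0" --pt "-40 0 0 0 0" --pt "-40 0 0 0 0" --pt "-40 0 0 0 0" --pt "-40 20 0 0 0" --pt "0 35 0 0 0" --pt "0 35 0 0 0" --pt "0 20 0 0 0" --pt "0 0 0 0 0" --pt "0 0 0 0 0"

```text
clock: 39.95
ee_pos: [0.3451, -0.1916, 0.2795]
ee_rot: [-0.443, 0.551, -0.443, -0.55]
wrist_force: [0.6, -0.3, 0.2]
opening: 0.0002
```

```bash
python3 - <<'E'
from h import *
gx()
o=np.array([.5026,-.1599]);a=np.radians(12.3);ax=np.array([np.cos(a),np.sin(a)]);ay=np.array([-ax[1],ax[0]])
for n in ("side","top"):
    p,d=bot.snapshot(n); c=p[110:260,120:320] if n=="side" else p[120:310,140:360]; cv2.imwrite(f"pics/{n}14.png",cv2.resize(c,None,fx=4 if n=="side" else 3,fy=4 if n=="side" else 3,interpolation=cv2.INTER_CUBIC)[:,:,::-1]); np.savez(f"pics/{n}14.npz",p=p,d=d)
    P=cloud(n,None,d)
    X=(P[...,:2]-o)@ax*1e3;Y=(P[...,:2]-o)@ay*1e3;Z=P[...,2]*1e3
    k=(abs(Y)<18)&(Z>29)&(Z<49)&(X<34)&(X>-60);print(n,"sleeve X ext",np.percentile(X[k],[0,2,98,100]),"Y",np.percentile(Y[k],[2,98]),"Z",np.percentile(Z[k],98))
gx()
E
```

```text
t 39.95 tcp [ 0.3451 -0.1916  0.2795] xg -160.64 yg 2.57 push -0.55 lat 0.44 up 0.20 open 0.24799387870523332
side sleeve X ext [-18.4143 -18.2063  32.6723  33.8997] Y [-14.8136   9.7274] Z 46.92103565400423
top sleeve X ext [-19.8168 -19.0705  32.5511  33.9404] Y [-14.5333  14.1346] Z 48.09429854712818
t 40.05 tcp [ 0.3454 -0.1914  0.2791] xg -160.26 yg 2.75 push 0.62 lat 0.65 up 0.37 open 0.43996247813050027
```

View pics/side14.png

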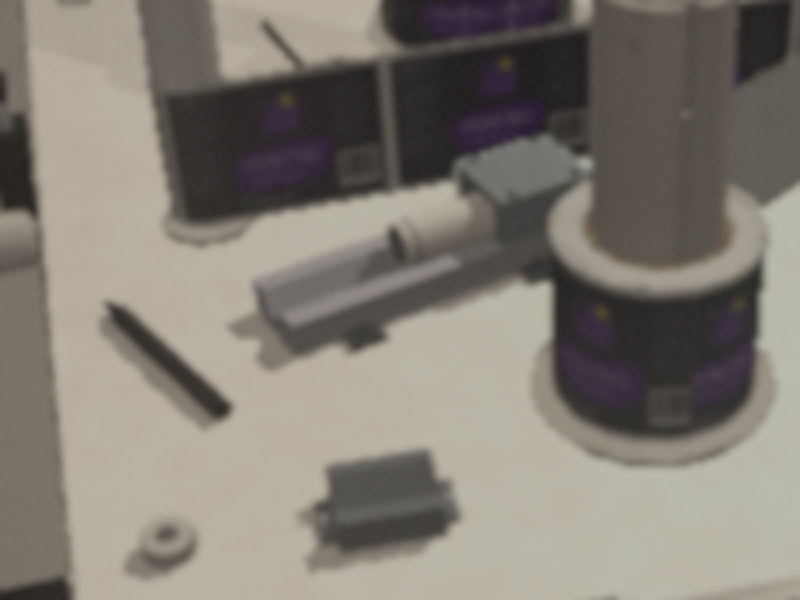

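View pics/top14.png

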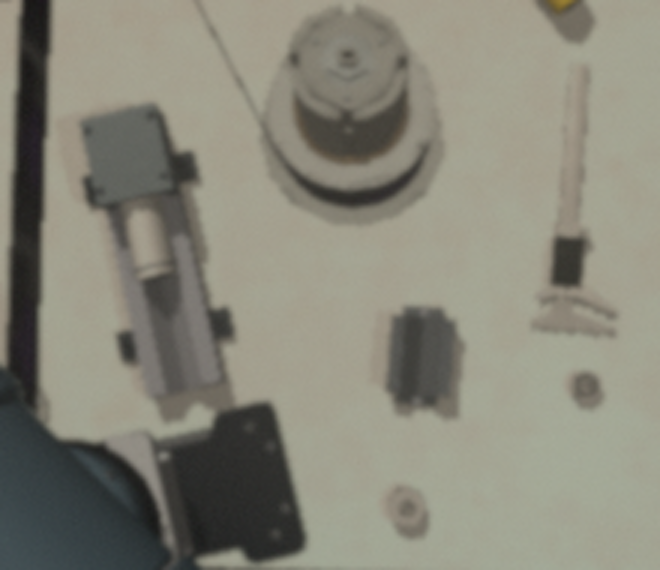

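```bash
python3 - <<'E'
from h import *
a=np.load("pics/top0.npz")["p"].astype(int);b=np.load("pics/top14.npz")["p"].astype(int)
for nm,(x0,y0,x1,y1) in dict(caliper=(310,140,350,235),bearing=(328,242,345,258),collar=(266,280,286,300)).items():
    print(nm,abs(a-b)[y0:y1,x0:x1].sum(2).mean().round(1))
print(bot.sign_off())
E
```

```text
caliper 30.9
bearing 29.2
collar 28.7
the job is handed in; nothing more can be done
None
```

The white sleeve is in the gauge, pushed home against the solid stop, and the job was handed in at about 40 s of the 61 s allowed.

**Grasp:** My first attempt to grip the sleeve closed on air and did not move it. In the pictures the fingertips sit about 36 mm above the reported TCP, but contact suggested 25–30 mm. I never resolved that difference. On a second try, too low, the fingers closed on the sides of the fixed cradle at 45 N. The third grasp, found by touch, held; the sleeve weighs about 0.55 kg.

**Push:** I laid the sleeve in the groove, backed off and pushed it with the closed fingers in 2.4 mm steps. The stop went solid with the sleeve's front about 34 mm inside the mouth.

**Pressing force:** The last 0.9 s read 11.3 N at the wrist and was steady. Taking off sliding friction leaves an estimated 9.4 to 11.3 N on the stop. The finger also pressed down with about 4.6 N, which adds some uncertainty. The highest reading was 11.3 N, but readings come only once a second, so peaks between them were not seen.

**Last checks:**
- **Sleeve:** after retracting, both cameras put its rear end at x = -18 to -20 mm in the gauge frame. The fingers had left it at -18.3 mm, so it did not spring back.
- **Cradle and robot:** the cradle is empty, and the robot is clear of everything.
- **Other things:** the marker, caliper, collar and bearing look unmoved in the pictures. A pixel comparison of the last three showed only a similar, even brightness change over all of them. The marker was checked by eye only.

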